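# Thread the press guide rod through the lens blocker's bushings

## Task

Lift the case's clear lid open until it rests back on its stop, draw out the press guide rod (the one with the tall round head, not the pin with the flat disc head) and pass it from above down through both bushings of the lens blocker, the upper one and then the lower one. Finish while still holding the rod there: its tip showing one to two centimetres below the lower bushing, above the lens, and its head still clear of the upper bushing. Leave the lid open and do not disturb the pin or the other things on the counter.

Things in the scene. Friction and masses are not known exactly. Their poses are not given: they have to be found in the camera images.
- case: Aluminium open-topped case, fixed, 130 (x) x 200 (y) x 145 high, walls 5 thick; origin at the centre of its underside, front towards its own -x (the robot). Inside, a grey deck at height 100 has two 11 mm holes at x 0, y -35 and +35; the guide rod hangs in one, the pin in the other (either way round), heads resting on the deck. The walls stand 45 above the deck.
- lid (a joint): Hinge of the clear lid, rad: 0 closed (lying on the case's rim), 1.85 fully open, leaning back past upright on its stop. The lid (200 g, 6 thick) falls shut if let go before upright (about 1.6) and falls open onto the stop after it. It turns about the case's y axis.
- lid_tab (a point): Centre of the lid's grey lifting tab, at the middle of the lid's front edge: 24 wide (along the case's y), 10 thick, standing out 42; this point is 30 out from the edge, 160 from the hinge axis, and moves with the lid. Gripped by its two sides (fingers closing along the case's y), it can pivot between the pads as the lid turns.
- lid_hinge (a point): A point on the lid's hinge axis, at the middle of the case's far (+x) rim, height 145.5; the axis is parallel to the case's y.
- rod: Steel press guide rod, about 110 g, upright, 123 long: round shank 10 diameter, 85 long, with a tapered nose (8 long, 4 wide at the tip), and above it a round head 18 diameter, 38 tall. Origin at the nose tip, z along the rod to the head. Hanging in the case, its tip is at height 15 and its head spans 100 to 138.
- pin: Steel locating pin in the other deck hole, to be left alone: shank 10 diameter and 60 long, flat disc head 28 diameter and 10 tall. Origin at its tip, z up to the head; its head spans heights 100 to 110.
- blocker: Grey lens blocker, fixed; origin on the counter under the bushing axis, z up. Housing 180 wide (y), 173 high, from x +65 to +195 behind the bushings; base plate 20 high reaching to x -50; two arms 26 wide carry the bushings. A lens on a red block sits under them, top at height 35. A round chrome button is on the front panel.
- upper_bushing (a point): Centre of the top mouth of the upper bushing, height 129. Steel bushing 30 outside diameter, 12 thick, vertical straight bore 13 diameter. Nothing stands above it.
- lower_bushing (a point): Centre of the underside of the lower bushing, height 75, same bushing (30 outside, 12 thick, bore 13), straight below the upper one, with a 30 gap between them. If the rod were let go, its head would drop onto the upper bushing with the tip 31 below this point.
- block_a: Loose red plastic lens block, 26 diameter, 20 high, bystander; origin at its underside.
- block_b: Second loose red lens block, same size, bystander; origin at its underside.
- marker_holder: Steel lens marker holder with three markers, 60 diameter, 125 high with the markers, bystander; origin at its underside.

How it is judged:
By the outcome, as a careful person would: the job done as asked, in the order asked, and still so for the second after the job is handed in, while the arm keeps its last pose, push and grip.
It also fails if it takes over 67 s, if anything falls off the work surface, if the arm or the gripper's body presses on something with over 40 N, if the wrist force passes 120 N, or if a joint passes its speed limit or range.

## Robot

A 7-joint arm with a two-finger parallel gripper is mounted at the origin on the work surface. World frame = base frame: x ahead of the robot, y to its left, z up, the work surface at z = 0. Lengths are in m, angles in rad, forces in N, time in s.
With the tool pointing down it reaches from about 0.425 to 0.925 m from the base axis. Payload 6.8 kg.
Tool frame: the origin (TCP) lies midway between the tips of the shut fingers; the grasp point (between the pads) lies 19 mm behind it; z points along the fingers, x is the direction in which the jaws open and shut, and the axes are right-handed (so a half turn about z gives the same grasp; the last joint's range is limited). The gripper opens to 85 mm and grips with 20 to 120 N. Pads are 22 mm wide; open, the fingers measure 114 mm over their backs; the gripper's body (76 mm by 85 mm) begins 54 mm behind the grasp point. The pads swing forward as they close: fully open they stand 13 mm farther back than shut.
Start: joints at [1.095, 0.477, 0.022, 1.555, -0.011, 1.109, -0.083], TCP at [0.243, -0.63, 0.207] pointing down, gripper open.
Joint ranges: [-2.96, 2.96], [-0.34, 2.1], [-1.41, 1.46], [0.24, 2.44], [-1.37, 4.51], [0.17, 1.92], [-2.96, 2.96]. Speed limits (rad/s): [2.39, 2.39, 3.14, 3.14, 3.14, 3.14, 3.14].

## Interface

Orientations are given as a unit quaternion [w, x, y, z].
In Python, from station import bot, imaging, nets gives the robot as it stands. The module is installed in compiled form; this text tells all that it offers.
- The arm moves only by the tool apply_moves, never from a script. Its argument "moves" is text: rows parted by semicolons, each of 7 numbers parted by spaces: the gripper command: -1 is fully open, 1 is shut, values between are in proportion, then the shift along the tool's x, y, z normalised to -1 to 1, where 1 is 120 mm, then the turn, a rotation vector about the tool's x, y, z normalised to -1 to 1, where 1 is 4 degrees. In form: hand dx dy dz rx ry rz; .... A call has 1 to 12 rows; each row shifts and turns the commanded pose from where the row before left it, along the tool's axes as they then stand; what a row does not reach is not made up. A row lasts 1/12 s, in which the tool goes at most 41.7 mm and 7.16 degrees, less where a joint would pass 70% of its speed; a pose out of reach is approached as far as the arm can. A call with a number of a shift or a turn outside -1 to 1 is refused whole. A call with a gripper value outside its range is refused whole. The fingers move at their own pace and stop on an object; "force" is the grip in N (left out, the last holds). Time passes only in rows, so rows that do not move let the fingers close. It gives the time, the measured TCP pose, the force and the opening at its end, in the units of the state.
- bot.get_obs(): the state, without advancing time (a new reading comes with each control period).
- imaging.read_camera(name): name is "scene" or "top" or "wrist"; returns a dict with "image" (400x640x3 uint8, red, green, blue), "fx", "fy", "cx", "cy" (pixels), "view" (4x4, takes a point from world to camera coordinates); the wrist camera has in their place "mount" (4x4, takes a point from camera to tool coordinates, whose origin is the TCP and whose axes are the tool frame's). Camera axes: x right, y down, z forward; pixel columns grow to the right and rows downward; lengths in m; the calibration is good to about 2 mm. The wrist camera is an equidistant fisheye: a pixel r from the principal point sees the ray r / f radians off the axis. A picture is of the moment at which its call begins: read the wrist's pose just before it. There is no depth.
- bot.hand_in(): hands the job in, once; it reports no verdict.
Trained networks look in a picture, given as the dict that the camera call returned (one of the last four; its "shot" number tells which), for a name from the list of things; names that differ only in an ending like _2 or _b are one class to them, and where a whole thing is asked for, a point or a joint stands for the part that bears it (a point fixed in the world has none). Each returns a list of dicts, best first, with "score" (0 to 1); they miss things now and then, are a little off and sometimes report something else, mostly with a low value. They report only what shows in the picture. A call takes as long as a camera call.
- nets.spot_in(picture, name): "rect" ([left, top, right, bottom] in pixels, round what is visible of it).
- nets.outline_of(picture, name): "region" (400x640 bool, what is visible of it) and "rect" ([left, top, right, bottom] in pixels, round what is visible of it).
- nets.spot_point(picture, name): "location" ([column, row] in pixels: a listed point, or the origin of a listed thing).
The state is a dict: "t": time; "q": joint angles; "joint_vel": joint speeds; "joint_torque": joint torques, N m; "eef_pos": TCP position; "tool_rot": TCP orientation; "contact_force": force on the tool from outside, world axes, zero at the start; "torque": the same for the moment, N m; "gripper_width": opening from 0.0 (shut) to 1.0 (fully open).
Only numpy, scipy, OpenCV 4.12 (cv2) and the standard library are available. Lean on these libraries where they do the work, as an engineer would, in place of code of your own. Each camera call takes 0.05 s, during which the arm holds its last target.

## Working session

There is one attempt and no reset: what is moved stays moved. The work goes in short steps, Python scripts to look and compute and a tool call to move; the robot and the scene stay as the last step left them, time stands still between calls to the robot, and variables do not carry over. Pictures are saved under pics/ and viewed, and the job is handed in when it is done.

Besides the shell and the picture viewer there is one more tool, called as a command line: name --argument value ..., lists and objects as JSON in quotes. apply_moves: Moves the arm, as the interface text tells. Scaled input: -1 to 1 covers 120 mm each way for a shift and 4 degrees each way for a turn. Its arguments: {"type":"object","properties":{"moves":{"type":"string"},"force":{"type":"number"}},"required":["moves"]}

```bash
mkdir -p pics
cat > h.py <<'E'
import numpy as np, cv2
from scipy.spatial.transform import Rotation as R
from scipy.optimize import least_squares
from station import bot, imaging, nets
def Rq(q): return R.from_quat([q[1],q[2],q[3],q[0]])
def save(im,name): cv2.imwrite('pics/'+name,cv2.cvtColor(im,cv2.COLOR_RGB2BGR))
def ray(p,uv,obs=None):
    u,v=uv
    if 'view' in p:
        V=np.array(p['view']); d=np.array([(u-p['cx'])/p['fx'],(v-p['cy'])/p['fy'],1.]); d/=np.linalg.norm(d)
        return -V[:3,:3].T@V[:3,3], V[:3,:3].T@d
    M=np.array(p['mount']); a=np.array([(u-p['cx'])/p['fx'],(v-p['cy'])/p['fy']]); th=np.linalg.norm(a)
    d=np.array([*(a/th*np.sin(th) if th>1e-9 else (0,0)),np.cos(th)])
    Rt=Rq(obs['tool_rot']).as_matrix(); t=np.array(obs['eef_pos'])
    return t+Rt@M[:3,3], Rt@M[:3,:3]@d
def proj(p,X,obs=None):
    X=np.asarray(X,float)
    if 'view' in p:
        c=np.array(p['view'])@np.r_[X,1]; return np.array([p['fx']*c[0]/c[2]+p['cx'],p['fy']*c[1]/c[2]+p['cy']])
    M=np.array(p['mount']);Rt=Rq(obs['tool_rot']).as_matrix()
    c=Rt.T@(X-np.array(obs['eef_pos'])); c=M[:3,:3].T@(c-M[:3,3]); th=np.arctan2(np.hypot(c[0],c[1]),c[2]);n=np.hypot(c[0],c[1])
    return np.array([p['fx']*th*c[0]/n+p['cx'],p['fy']*th*c[1]/n+p['cy']])
def atz(r,z): o,d=r; return o+d*(z-o[2])/d[2]
def tri(rs):
    A=0;b=0
    for o,d in rs:
        P=np.eye(3)-np.outer(d,d);A=A+P;b=b+P@o
    X=np.linalg.solve(A,b); return X,[np.linalg.norm((np.eye(3)-np.outer(d,d))@(X-o)) for o,d in rs]
E
python3 - <<'E'
from h import *
o=bot.get_obs();print(o['t'],o['eef_pos'],o['tool_rot'],o['gripper_width'])
P={}
names=["case","lid","lid_tab","lid_hinge","rod","pin","blocker","upper_bushing","lower_bushing","block_a","marker_holder"]
for c in ["scene","top","wrist"]:
    p=imaging.read_camera(c);P[c]=p;save(p['image'],c+'0.png')
    print(c,p['fx'],p['cx'],p['cy'],np.round(p.get('view',p.get('mount')),3).tolist())
    for n in names:
        print(n,[(np.round(d['location']).tolist(),round(d['score'],2)) for d in nets.spot_point(p,n)[:3]])
print(bot.get_obs()['t'])
E
```

```text
0.0 [ 0.24246181 -0.6292564   0.20552681] [-4.66739371e-04  8.24506597e-01 -5.65851564e-01 -8.13311053e-04] 1.0016798896944197
scene 413.5630963565639 317.8983653245894 192.64190887604272 [[0.73, 0.683, 0.012, -0.388], [0.582, -0.613, -0.534, -0.278], [-0.358, 0.397, -0.845, 1.076], [0.0, 0.0, 0.0, 1.0]]
case [([369.0, 151.0], 0.73)]Traceback (most recent call last):
  File "<stdin>", line 9, in <module>
ValueError: it knows: block, blocker, case, lid_hinge, lid_tab, lower_bushing, marker_holder, pin, rod, upper_bushing
```

Run:
```python
from h import *
names=["case","lid_tab","lid_hinge","rod","pin","blocker","upper_bushing","lower_bushing","block","marker_holder"]
det={}
for c in ["scene","top","wrist"]:
    o=bot.get_obs();p=imaging.read_camera(c);save(p['image'],c+'0.png')
    print(c,p['fx'],p['cx'],p['cy'],np.round(p.get('view',p.get('mount')),3).tolist())
    for n in names:
        ds=nets.spot_point(p,n)[:3]
        if ds: det.setdefault(n,[]).append((c,ray(p,ds[0]['location'],o)))
        print(n,[(np.round(d['location']).tolist(),round(d['score'],2)) for d in ds])
for n,v in det.items():
    if len(v)>1: X,e=tri([r for _,r in v]);print(n,[c for c,_ in v],X.round(4),np.round(e,4))
print(bot.get_obs()['t'])
```

```text
scene 413.5630963565639 317.8983653245894 192.64190887604272 [[0.73, 0.683, 0.012, -0.388], [0.582, -0.613, -0.534, -0.278], [-0.358, 0.397, -0.845, 1.076], [0.0, 0.0, 0.0, 1.0]]
case [([372.0, 148.0], 0.68)]
lid_tab [([346.0, 82.0], 0.69)]
lid_hinge [([402.0, 123.0], 0.91), ([275.0, 184.0], 0.42)]
rod []
pin [([249.0, 243.0], 0.69)]
blocker [([348.0, 81.0], 0.74), ([252.0, 259.0], 0.61)]
upper_bushing [([240.0, 230.0], 0.62)]
lower_bushing [([248.0, 245.0], 0.59)]
block [([277.0, 179.0], 0.62), ([309.0, 211.0], 0.49)]
marker_holder [([370.0, 247.0], 0.69)]
top 505.5654969161896 309.90451951568514 216.9809256326722 [[0.022, -1.0, -0.011, -0.017], [-0.984, -0.02, -0.176, 0.572], [0.175, 0.015, -0.984, 0.988], [0.0, 0.0, 0.0, 1.0]]
case [([190.0, 286.0], 0.64), ([218.0, 248.0], 0.63)]
lid_tab [([187.0, 287.0], 0.65), ([398.0, 239.0], 0.33)]
lid_hinge [([206.0, 203.0], 0.65)]
rod []
pin []
blocker [([393.0, 247.0], 0.79)]
upper_bushing []
lower_bushing [([397.0, 242.0], 0.87), ([218.0, 247.0], 0.59)]
block [([317.0, 293.0], 0.62), ([320.0, 244.0], 0.47)]
marker_holder [([306.0, 176.0], 0.92)]
wrist 309.70691628693146 319.1771583620411 200.87628521996675 [[1.0, -0.001, -0.001, 0.001], [0.001, 0.964, 0.265, -0.068], [0.001, -0.265, 0.964, -0.167], [0.0, 0.0, 0.0, 1.0]]
case []
lid_tab []
lid_hinge []
rod []
pin []
blocker []
upper_bushing []
lower_bushing []
block []
marker_holder []
case ['scene', 'top'] [ 0.4438  0.2937 -0.1427] [0.0162 0.0162]
lid_tab ['scene', 'top'] [0.4189 0.2135 0.1391] [0.0042 0.0042]
lid_hinge ['scene', 'top'] [0.5786 0.1886 0.1501] [0.0013 0.0013]
blocker ['scene', 'top'] [ 0.5332 -0.0724  0.4119] [0.0796 0.0796]
lower_bushing ['scene', 'top'] [ 0.5221 -0.1792  0.0759] [0.0003 0.0003]
block ['scene', 'top'] [ 0.421  -0.0196  0.0163] [0.0036 0.0036]
marker_holder ['scene', 'top'] [0.6724 0.0055 0.    ] [0.001 0.001]
1.75
```

```bash
python3 -c "
import cv2
a=[cv2.imread('pics/%s0.png'%c) for c in ('scene','top')]
cv2.imwrite('pics/st0.png',cv2.resize(cv2.vconcat(a),None,fx=.75,fy=.75))"
```

```text
(no output)
```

View pics/scene0.png

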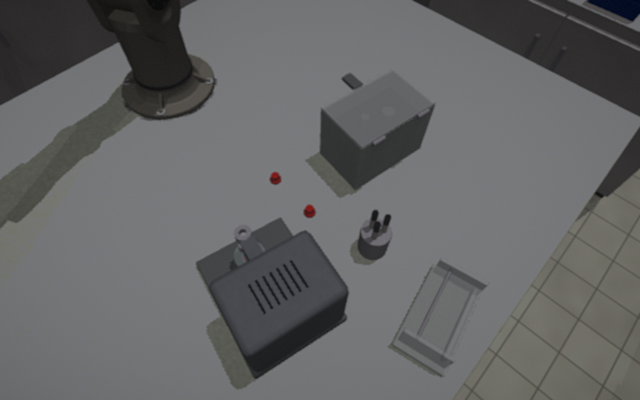

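View pics/top0.png

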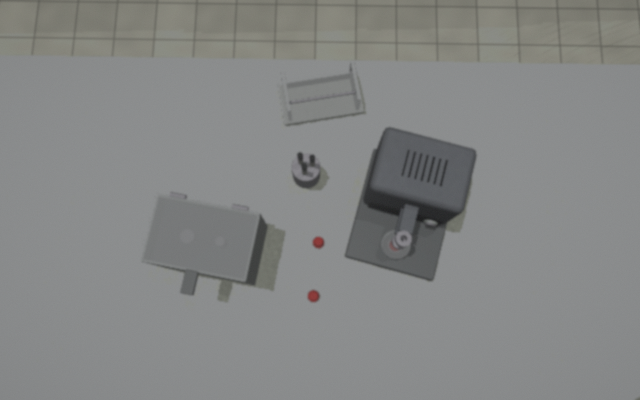

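View pics/wrist0.png

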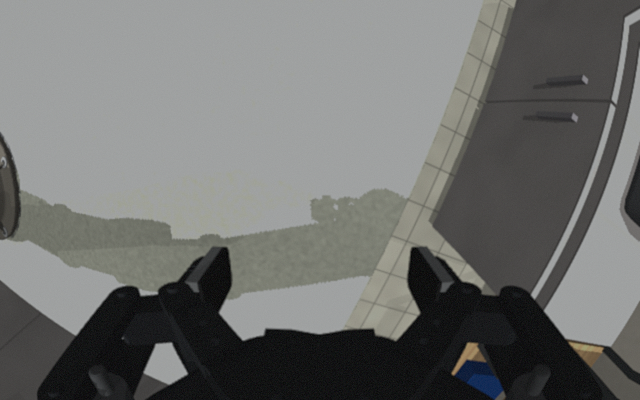

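Run:
```python
import cv2
s=cv2.imread('pics/scene0.png');t=cv2.imread('pics/top0.png')
def crop(im,x0,y0,x1,y1,f,n):
    c=cv2.resize(im[y0:y1,x0:x1],None,fx=f,fy=f,interpolation=cv2.INTER_CUBIC)
    for x in range((x0+9)//10*10,x1,10): cv2.line(c,((x-x0)*f,0),((x-x0)*f,4 if x%50 else 12),(0,255,255),1)
    for y in range((y0+9)//10*10,y1,10): cv2.line(c,(0,(y-y0)*f),(4 if y%50 else 12,(y-y0)*f),(0,255,255),1)
    cv2.imwrite('pics/'+n,c)
crop(s,310,60,440,190,4,'cs.png');crop(t,130,180,290,310,4,'ct.png')
crop(s,190,210,310,330,4,'bs.png');crop(t,340,190,460,290,5,'bt.png')
```

```text
(no output)
```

View pics/cs.png

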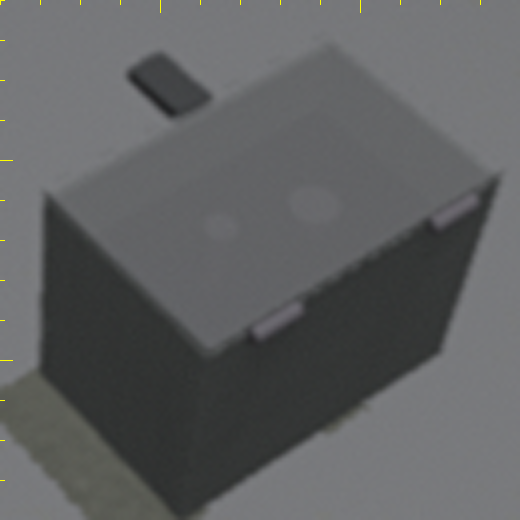

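View pics/ct.png

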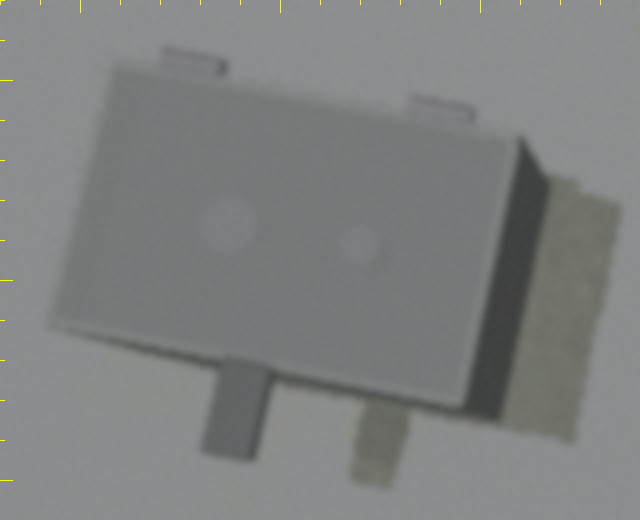

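View pics/bs.png

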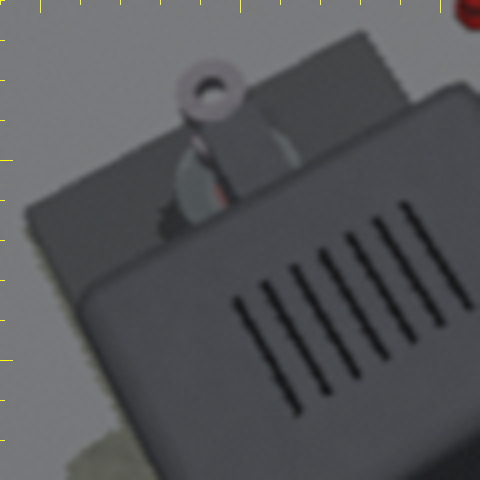

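View pics/bt.png

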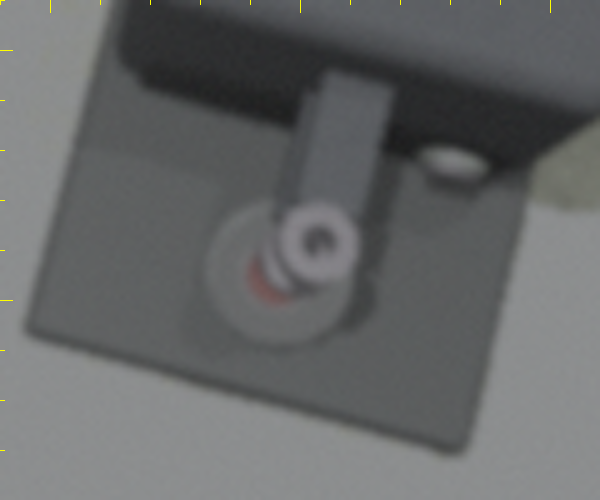

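Run:
```python
from h import *
T=imaging.read_camera('top');S=imaging.read_camera('scene')
C=lambda x,y,z:(x,y,z)
L=.151
dat=[(T,(158.8,196.5),(.065,.1,L)),(T,(259.8,214.5),(.065,-.1,L)),(T,(246,281.5),(-.065,-.1,L)),(T,(142.5,261.5),(-.065,.1,L)),
(S,(392.5,71),(-.065,.1,L)),(S,(434.5,103.7),(.065,.1,L)),(S,(362,148),(.065,-.1,L)),(S,(321.8,108.2),(-.065,-.1,L)),
(S,(355,189.5),(.065,-.1,0)),(S,(320,153),(-.065,-.1,0)),(S,(420,148),(.065,.1,0)),
(T,(219.5,241),(0,-.035,.138)),(T,(187,236),(0,.035,.11)),(S,(365.5,117),(0,-.035,.138)),(S,(388.5,111),(0,.035,.11))]
def f(x,full=0):
    r=[]
    for p,uv,m in dat:
        X=np.r_[R.from_euler('z',x[2]).apply(m)]+[x[0],x[1],0]
        r.append(proj(p,X)-uv)
    return np.ravel(r)
s=least_squares(f,[.49,.2,-.15],loss='soft_l1')
print(s.x,np.degrees(s.x[2]));print(f(s.x).reshape(-1,2).round(1).tolist())
x=s.x
for n,m in dict(tab=(-.095,0,.148),hinge=(.065,0,.1455),rod=(0,-.035,.138),pin=(0,.035,.11)).items(): print(n,R.from_euler('z',x[2]).apply(m)+[x[0],x[1],0])
rT,rS=ray(T,(403.8,238.6)),ray(S,(242.8,232.8))
print('up',tri([rT,rS]),atz(rT,.129),atz(rS,.129))
a=atz(ray(T,(345.2,256)),.02);b=atz(ray(T,(432.4,280.4)),.02);print('base',a,b,np.degrees(np.arctan2(a[0]-b[0],a[1]-b[1])),np.linalg.norm(a-b),(a+b)/2)
for p,n in((T,'marker_holder'),(T,'block')):
    for d in nets.spot_point(p,n): print(n,d['score'],atz(ray(p,d['location']),0))
```

```text
[ 0.514316    0.19502627 -0.16583055] -9.501390511171756
[[-2.8, -3.7], [0.5, -2.4], [-0.3, -0.2], [-3.4, -0.6], [-0.1, -3.9], [1.2, -1.8], [-0.3, -0.1], [-2.0, -0.7], [-0.2, 1.4], [-1.2, 0.3], [-0.5, -0.1], [0.4, -0.3], [0.2, -0.1], [-1.0, -0.3], [-0.8, 0.1]]
tab [0.42061925 0.21070806 0.148     ]
hinge [0.57842431 0.18429662 0.1455    ]
rod [0.5085385  0.16050641 0.138     ]
pin [0.52009351 0.22954612 0.11      ]
up (array([ 0.52172796, -0.18280191,  0.12785549]), [np.float64(0.0013563676482014663), np.float64(0.0013563676482014977)]) [ 0.52083631 -0.183749    0.129     ] [ 0.52307061 -0.18196651  0.129     ]
base [ 0.49679089 -0.08021131  0.02      ] [ 0.450068   -0.26058669  0.02      ] 14.52222362667421 0.1863284874705452 [ 0.47342944 -0.170399    0.02      ]
marker_holder 0.97 [0.67317582 0.00456747 0.        ]
block 0.63 [ 0.41201552 -0.02203501  0.        ]
block 0.47 [ 0.53217372 -0.026084    0.        ]
```

```bash
cat >> h.py <<'E'
def down(az): # tool x at azimuth az (deg), z down
    a=np.radians(az); return np.c_[[np.cos(a),np.sin(a),0],[np.sin(a),-np.cos(a),0],[0,0,-1]]
def rows(poses,R0,p0,hand,dec=3):
    out=[];Rc=R0.copy();pc=np.array(p0,float)
    for p,Rn in poses:
        d=np.round(Rc.T@(np.array(p)-pc)/.12,dec)
        r=np.round(R.from_matrix(Rc.T@Rn).as_rotvec()/np.radians(4),dec)
        out.append(' '.join('%g'%v for v in [hand,*(d+0),*(r+0)]))
        assert abs(r).max()<=1 and abs(d).max()<=.35,(d,r)
        pc=pc+Rc@d*.12; Rc=Rc@R.from_rotvec(r*np.radians(4)).as_matrix()
    for i in range(0,len(out),12): print('; '.join(out[i:i+12]));print()
def ease(n): return [0.5-0.5*np.cos(np.pi*(i+1)/n) for i in range(n)]
def state():
    o=bot.get_obs(); Rm=Rq(o['tool_rot']).as_matrix()
    print('t',round(o['t'],2),'pos',np.round(o['eef_pos'],4),'az',round(np.degrees(np.arctan2(Rm[1,0],Rm[0,0])),2),'z',Rm[:,2].round(4),'F',np.round(o['contact_force'],1),'w',round(o['gripper_width'],3))
    return o,Rm,np.array(o['eef_pos'])
E
python3 - <<'E'
from h import *
o,R0,p0=state(); print(o['q'])
R0=down(-68.9)
N=40
r0,a0=np.hypot(p0[0],p0[1]),np.degrees(np.arctan2(p0[1],p0[0]))
tx,ty=.405,.213; r1,a1=np.hypot(tx,ty),np.degrees(np.arctan2(ty,tx))
P=[]
for i in range(N):
    f=(i+1)/N;r=r0+(r1-r0)*f;a=np.radians(a0+(a1-a0)*f);z=p0[2]+(.29-p0[2])*min(1,f*4)
    P.append(([r*np.cos(a),r*np.sin(a),z],down(-68.9+149.4*f)))
rows(P,R0,p0,-1,2)
E
```

```text
t 1.95 pos [ 0.2427 -0.6299  0.2065] az -68.93 z [ 1.e-04 -0.e+00 -1.e+00] F [ 0.5  0.4 -0.6] w 0.995
[ 1.09489853  0.47699944  0.02238857  1.55538561 -0.01154786  1.10928934
 -0.08311458]
-1 -0.05 -0.24 -0.07 0 0 -0.93; -1 -0.05 -0.23 -0.07 0 0 -0.94; -1 -0.03 -0.23 -0.07 0 0 -0.93; -1 -0.04 -0.24 -0.07 0 0 -0.93; -1 -0.03 -0.23 -0.07 0 0 -0.94; -1 -0.02 -0.23 -0.07 0 0 -0.93; -1 -0.02 -0.23 -0.07 0 0 -0.94; -1 -0.01 -0.22 -0.07 0 0 -0.93; -1 -0.01 -0.23 -0.07 0 0 -0.93; -1 -0.01 -0.22 -0.07 0 0 -0.94; -1 0 -0.22 0 0 0 -0.93; -1 0.01 -0.22 0 0 0 -0.93

-1 0.01 -0.22 0 0 0 -0.94; -1 0.01 -0.22 0 0 0 -0.93; -1 0.02 -0.21 0 0 0 -0.94; -1 0.03 -0.21 0 0 0 -0.93; -1 0.02 -0.21 0 0 0 -0.93; -1 0.04 -0.21 0 0 0 -0.94; -1 0.03 -0.2 0 0 0 -0.93; -1 0.04 -0.2 0 0 0 -0.93; -1 0.04 -0.2 0 0 0 -0.94; -1 0.05 -0.2 0 0 0 -0.93; -1 0.05 -0.19 0 0 0 -0.94; -1 0.06 -0.19 0 0 0 -0.93

-1 0.05 -0.19 0 0 0 -0.93; -1 0.06 -0.18 0 0 0 -0.94; -1 0.07 -0.18 0 0 0 -0.93; -1 0.06 -0.18 0 0 0 -0.93; -1 0.07 -0.17 0 0 0 -0.94; -1 0.08 -0.17 0 0 0 -0.93; -1 0.07 -0.17 0 0 0 -0.94; -1 0.08 -0.17 0 0 0 -0.93; -1 0.08 -0.16 0 0 0 -0.93; -1 0.09 -0.16 0 0 0 -0.94; -1 0.08 -0.15 0 0 0 -0.93; -1 0.09 -0.16 0 0 0 -0.93

-1 0.09 -0.14 0 0 0 -0.94; -1 0.09 -0.15 0 0 0 -0.93; -1 0.09 -0.14 0 0 0 -0.94; -1 0.1 -0.14 0 0 0 -0.93
```

apply_moves --moves "-1 -0.05 -0.24 -0.07 0 0 -0.93; -1 -0.05 -0.23 -0.07 0 0 -0.94; -1 -0.03 -0.23 -0.07 0 0 -0.93; -1 -0.04 -0.24 -0.07 0 0 -0.93; -1 -0.03 -0.23 -0.07 0 0 -0.94; -1 -0.02 -0.23 -0.07 0 0 -0.93; -1 -0.02 -0.23 -0.07 0 0 -0.94; -1 -0.01 -0.22 -0.07 0 0 -0.93; -1 -0.01 -0.23 -0.07 0 0 -0.93; -1 -0.01 -0.22 -0.07 0 0 -0.94; -1 0 -0.22 0 0 0 -0.93; -1 0.01 -0.22 0 0 0 -0.93" --force 40

```text
t: 2.95
eef_pos: [0.4687, -0.3902, 0.291]
tool_rot: [0.0, 0.978, -0.206, 0.0]
contact_force: [0.1, -0.3, -1.2]
gripper_width: 1.002
```

apply_moves --moves "-1 0.01 -0.22 0 0 0 -0.94; -1 0.01 -0.22 0 0 0 -0.93; -1 0.02 -0.21 0 0 0 -0.94; -1 0.03 -0.21 0 0 0 -0.93; -1 0.02 -0.21 0 0 0 -0.93; -1 0.04 -0.21 0 0 0 -0.94; -1 0.03 -0.2 0 0 0 -0.93; -1 0.04 -0.2 0 0 0 -0.93; -1 0.04 -0.2 0 0 0 -0.94; -1 0.05 -0.2 0 0 0 -0.93; -1 0.05 -0.19 0 0 0 -0.94; -1 0.06 -0.19 0 0 0 -0.93"

```text
t: 3.95
eef_pos: [0.5352, -0.1008, 0.2906]
tool_rot: [0.0, 0.983, 0.183, 0.0]
contact_force: [0.1, -1.3, 0.6]
gripper_width: 1.0
```

apply_moves --moves "-1 0.05 -0.19 0 0 0 -0.93; -1 0.06 -0.18 0 0 0 -0.94; -1 0.07 -0.18 0 0 0 -0.93; -1 0.06 -0.18 0 0 0 -0.93; -1 0.07 -0.17 0 0 0 -0.94; -1 0.08 -0.17 0 0 0 -0.93; -1 0.07 -0.17 0 0 0 -0.94; -1 0.08 -0.17 0 0 0 -0.93; -1 0.08 -0.16 0 0 0 -0.93; -1 0.09 -0.16 0 0 0 -0.94; -1 0.08 -0.15 0 0 0 -0.93; -1 0.09 -0.16 0 0 0 -0.93"

```text
t: 4.95
eef_pos: [0.4547, 0.1506, 0.2905]
tool_rot: [0.0, 0.839, 0.544, -0.0]
contact_force: [0.9, 1.4, 0.0]
gripper_width: 1.0
```

apply_moves --moves "-1 0.09 -0.14 0 0 0 -0.94; -1 0.09 -0.15 0 0 0 -0.93; -1 0.09 -0.14 0 0 0 -0.94; -1 0.1 -0.14 0 0 0 -0.93; -1 0 0 0 0 0 0; -1 0 0 0 0 0 0"

```text
t: 5.45
eef_pos: [0.4041, 0.2143, 0.2906]
tool_rot: [0.0, 0.762, 0.648, 0.0]
contact_force: [1.2, 0.3, 0.2]
gripper_width: 0.999
```

Run:
```python
from h import *
o,R0,p0=state();print(o['q'].round(2))
p=imaging.read_camera('wrist');save(p['image'],'w1.png')
for n in ["case","lid_tab","lid_hinge","rod","pin"]:
    for d in nets.spot_point(p,n)[:2]:
        z={'lid_tab':.148,'lid_hinge':.1455,'case':0,'rod':.015,'pin':.05}[n]
        print(n,round(d['score'],2),np.round(d['location'],1),atz(ray(p,d['location'],o),z).round(4))
c,s=np.cos(-.1658),np.sin(-.1658)
for n,X in dict(tab=[.4206,.2107,.148],hinge=[.5784,.1843,.1455],rod=[.5085,.1605,.138],pin=[.5201,.2295,.11]).items(): print(n,proj(p,X,o).round(1))
```

```text
t 5.45 pos [0.4041 0.2143 0.2906] az 80.73 z [ 6.e-04 -5.e-04 -1.e+00] F [1.2 0.3 0.2] w 0.999
[ 0.21  0.11 -0.88  1.9   0.09  1.18  0.71]
case 0.65 [318.3 234.4] [0.5169 0.194  0.    ]
case 0.56 [317.3 320.7] [0.6846 0.1644 0.    ]
lid_tab 0.61 [319.9 198.8] [0.4209 0.212  0.148 ]
lid_hinge 0.61 [318.4 322.8] [0.5785 0.1844 0.1455]
tab [318.6 198.7]
hinge [318.3 322.8]
rod [288.6 274.8]
pin [346.4 264.3]
```

View pics/w1.png

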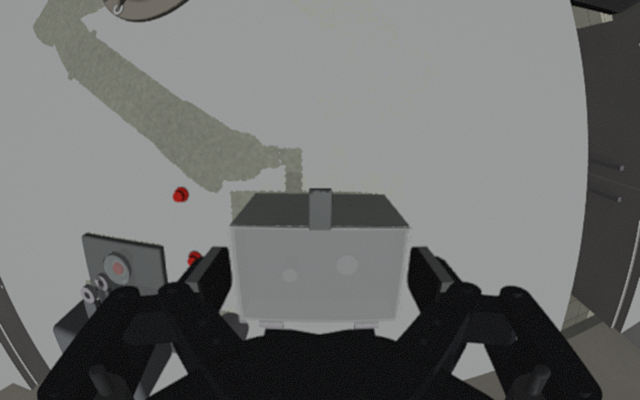

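apply_moves --moves "-1 0 0.07 0.1 0 0 0.06; -1 0 0.07 0.15 0 0 0; -1 0 0 0.2 0 0 0; -1 0 0 0.2 0 0 0; -1 0 0 0.2 0 0 0; -1 0 0 0.2 0 0 0; -1 0 0 0.16 0 0 0; -1 0 0 0.1 0 0 0; -1 0 0 0.06 0 0 0; -1 0 0 0 0 0 0"

```text
t: 6.58
eef_pos: [0.4215, 0.2097, 0.1251]
tool_rot: [-0.0, 0.765, 0.644, -0.001]
contact_force: [0.4, -0.5, 0.1]
gripper_width: 1.003
```

apply_moves --moves "1 0 0 0 0 0 0; 1 0 0 0 0 0 0; 1 0 0 0 0 0 0; 1 0 0 0 0 0 0; 1 0 0 0 0 0 0; 1 0 0 0 0 0 0; 1 0 0 0 0 0 0; 1 0 0 0 0 0 0; 1 0 0 0 0 0 0; 1 0 0 0 0 0 0"

```text
t: 7.42
eef_pos: [0.4227, 0.2119, 0.127]
tool_rot: [-0.0, 0.765, 0.645, 0.002]
contact_force: [0.1, 4.6, 5.8]
gripper_width: 0.249
```

Run:
```python
from h import *
o,R0,p0=state()
p=imaging.read_camera('wrist');save(p['image'],'w2.png')
g=p0+R0@[0,0,-.019];print('grasp',g)
Hc=np.array([.5785,.1844,.1455]);
u=np.array([np.cos(-.1658),np.sin(-.1658),0])
v=g-Hc; print('along',v@u,'z',v[2])
a=-(v@u);b=v[2];rr=np.hypot(a,b);th0=np.arctan2(b,a)
P=[];N=24
for i in range(N):
    th=th0+1.83*ease(N)[i]
    P.append((p0+u*(-rr*np.cos(th)+a)+np.array([0,0,rr*np.sin(th)-b]),R0))
rows(P,R0,p0,1,2)
```

```text
t 7.42 pos [0.4227 0.2119 0.127 ] az 80.27 z [ 0.0021  0.0025 -1.    ] F [0.1 4.6 5.8] w 0.249
grasp [0.42263006 0.21184317 0.14603629]
along -0.1582616995792202 z 0.0005362850761324867
1 0 0 -0.01 0 0 0; 1 0 0 -0.03 0 0 0; 1 0 0 -0.05 0 0 0; 1 0 0.01 -0.07 0 0 0; 1 0 0.01 -0.09 0 0 0; 1 0 0.03 -0.1 0 0 0; 1 0 0.04 -0.11 0 0 0; 1 0 0.05 -0.12 0 0 0; 1 0 0.07 -0.12 0 0 0; 1 0 0.09 -0.13 0 0 0; 1 0 0.1 -0.11 0 0 0; 1 0.01 0.12 -0.1 0 0 0

1 0 0.13 -0.09 0 0 0; 1 0 0.14 -0.07 0 0 0; 1 0 0.14 -0.05 0 0 0; 1 0 0.14 -0.04 0 0 0; 1 0 0.13 -0.02 0 0 0; 1 0 0.11 0 0 0 0; 1 0 0.11 0 0 0 0; 1 0 0.08 0.01 0 0 0; 1 0 0.07 0.01 0 0 0; 1 0 0.05 0.01 0 0 0; 1 0 0.03 0.01 0 0 0; 1 0 0.01 0 0 0 0
```

View pics/w2.png

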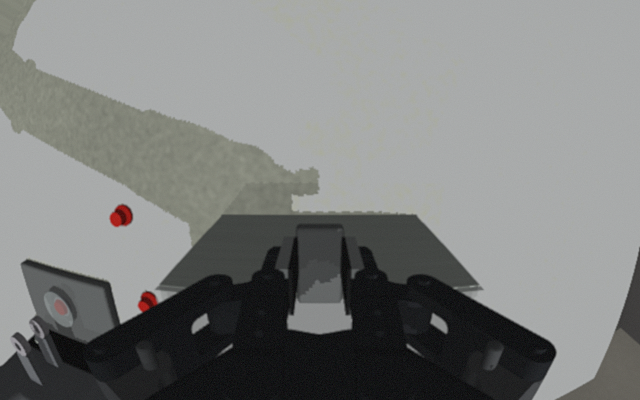

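apply_moves --moves "1 0 0 -0.01 0 0 0; 1 0 0 -0.03 0 0 0; 1 0 0 -0.05 0 0 0; 1 0 0.01 -0.07 0 0 0; 1 0 0.01 -0.09 0 0 0; 1 0 0.03 -0.1 0 0 0; 1 0 0.04 -0.11 0 0 0; 1 0 0.05 -0.12 0 0 0; 1 0 0.07 -0.12 0 0 0; 1 0 0.09 -0.13 0 0 0; 1 0 0.1 -0.11 0 0 0; 1 0 0.12 -0.1 0 0 0"

```text
t: 8.47
eef_pos: [0.4832, 0.1983, 0.2513]
tool_rot: [0.001, 0.765, 0.644, -0.001]
contact_force: [0.5, 0.0, 0.2]
gripper_width: -0.0
```

apply_moves --moves "1 0 0.13 -0.09 0 0 0; 1 0 0.14 -0.07 0 0 0; 1 0 0.14 -0.05 0 0 0; 1 0 0.14 -0.04 0 0 0; 1 0 0.13 -0.02 0 0 0; 1 0 0.11 0 0 0 0; 1 0 0.11 0 0 0 0; 1 0 0.08 0.01 0 0 0; 1 0 0.07 0.01 0 0 0; 1 0 0.05 0.01 0 0 0; 1 0 0 0 0 0 0; 1 0 0 0 0 0 0"

```text
t: 9.47
eef_pos: [0.6131, 0.1772, 0.2793]
tool_rot: [-0.0, 0.765, 0.644, -0.0]
contact_force: [-0.6, 0.4, 0.8]
gripper_width: 0.003
```

Run:
```python
from h import *
o,R0,p0=state()
p=imaging.read_camera('scene');save(cv2.resize(p['image'][40:220,250:510],None,fx=3,fy=3,interpolation=cv2.INTER_CUBIC),'s3.png')
g=p0+R0@[0,0,-.019];Hc=np.array([.5785,.1844,.1455]);u=np.array([np.cos(-.1658),np.sin(-.1658),0])
v=g-Hc;print(v@u,v[2],np.hypot(v@u,v[2]),np.pi-np.arctan2(v[2],v@u))
```

```text
t 9.47 pos [0.6131 0.1772 0.2793] az 80.24 z [-1.e-03 -3.e-04 -1.e+00] F [-0.6  0.4  0.8] w 0.003
0.035316196222216455 0.15281682240316743 0.1568445565679833 1.797910616872442
```

View pics/s3.png

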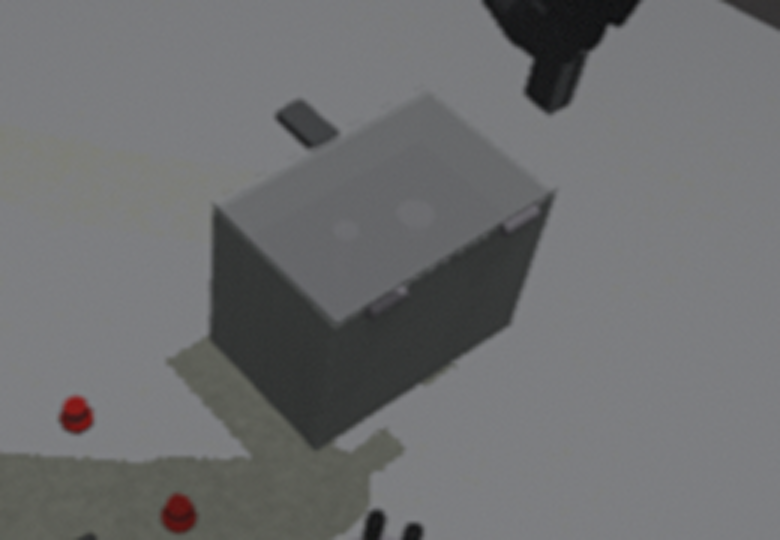

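apply_moves --moves "-1 0.02 -0.2 0 0 0 -0.05; -1 0 -0.23 0 0 0 0; -1 0 -0.3 0 0 0 0; -1 0 -0.3 0 0 0 0; -1 0 -0.3 0 0 0 0; -1 0 -0.2 0 0 0 0; -1 0 -0.1 0 0 0 0; -1 0 0 0.1 0 0 0; -1 0 0 0.2 0 0 0; -1 0 0 0.2 0 0 0; -1 0 0 0.2 0 0 0; -1 0 0 0.2 0 0 0" --force 90

```text
t: 10.52
eef_pos: [0.422, 0.2117, 0.1701]
tool_rot: [0.0, 0.764, 0.645, 0.0]
contact_force: [0.9, -0.1, -0.3]
gripper_width: 1.002
```

apply_moves --moves "-1 0 0 0.15 0 0 0; -1 0 0 0.13 0 0 0; -1 0 0 0.08 0 0 0; -1 0 0 0.02 0 0 0; -1 0 0 0 0 0 0; -1 0 0 0 0 0 0; -1 0 0 0 0 0 0"

```text
t: 11.1
eef_pos: [0.4218, 0.2125, 0.1269]
tool_rot: [0.0, 0.764, 0.646, 0.001]
contact_force: [-0.7, -0.1, -0.2]
gripper_width: 1.003
```

apply_moves --moves "1 0 0 0 0 0 0; 1 0 0 0 0 0 0; 1 0 0 0 0 0 0; 1 0 0 0 0 0 0; 1 0 0 0 0 0 0; 1 0 0 0 0 0 0; 1 0 0 0 0 0 0; 1 0 0 0 0 0 0; 1 0 0 0 0 0 0; 1 0 0 0 0 0 0; 1 0 0 0 0 0 0; 1 0 0 0 0 0 0"

```text
t: 12.1
eef_pos: [0.4212, 0.2123, 0.1267]
tool_rot: [0.0, 0.764, 0.646, 0.0]
contact_force: [-1.8, -0.9, 7.3]
gripper_width: 0.218
```

Run:
```python
from h import *
o,R0,p0=state()
p=imaging.read_camera('wrist');save(cv2.resize(p['image'][180:360,200:440],None,fx=3,fy=3),'w4.png')
g=p0+R0@[0,0,-.019];Hc=np.array([.5785,.1844,.1455]);u=np.array([np.cos(-.1658),np.sin(-.1658),0])
v=g-Hc;print(v@u,v[2],np.hypot(v@u,v[2]),np.cross(u,v)[2])
```

```text
t 12.1 pos [0.4212 0.2123 0.1267] az 80.43 z [ 5.e-04 -2.e-04 -1.e+00] F [-1.8 -0.9  7.3] w 0.218
-0.15980317527621624 0.00018607502137008014 0.15980328360917578 0.0015634157382736213
```

View pics/w4.png

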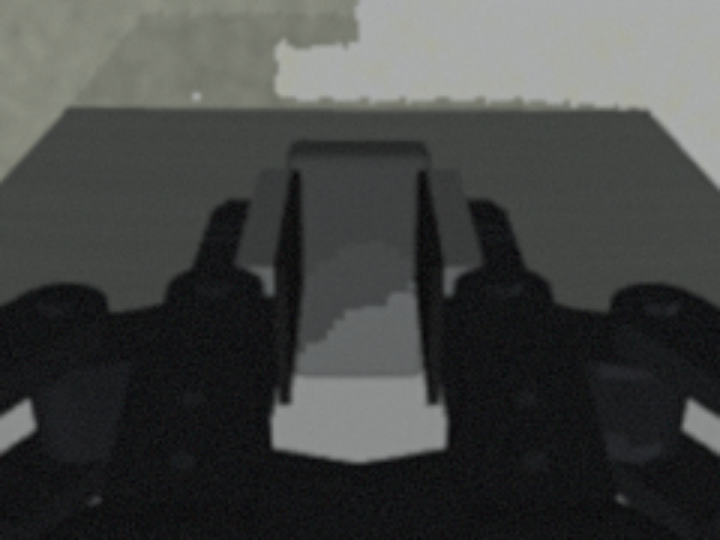

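apply_moves --moves "1 0 0 -0.027 0 0 0; 1 0 0.003 -0.053 0 0 0; 1 0 0.007 -0.08 0 0 0; 1 0 0.014 -0.092 0 0 0; 1 0 0.024 -0.104 0 0 0; 1 0 0.033 -0.102 0 0 0"

```text
t: 12.65
eef_pos: [0.433, 0.2102, 0.1826]
tool_rot: [0.001, 0.764, 0.645, 0.002]
contact_force: [11.3, -0.8, -7.0]
gripper_width: 0.194
```

Run:
```python
from h import *
state()
p=imaging.read_camera('wrist');save(cv2.resize(p['image'][180:360,200:440],None,fx=3,fy=3),'w5.png')
```

```text
t 12.65 pos [0.433  0.2102 0.1826] az 80.39 z [ 4.1e-03  9.0e-04 -1.0e+00] F [11.3 -0.8 -7. ] w 0.194
```

View pics/w5.png

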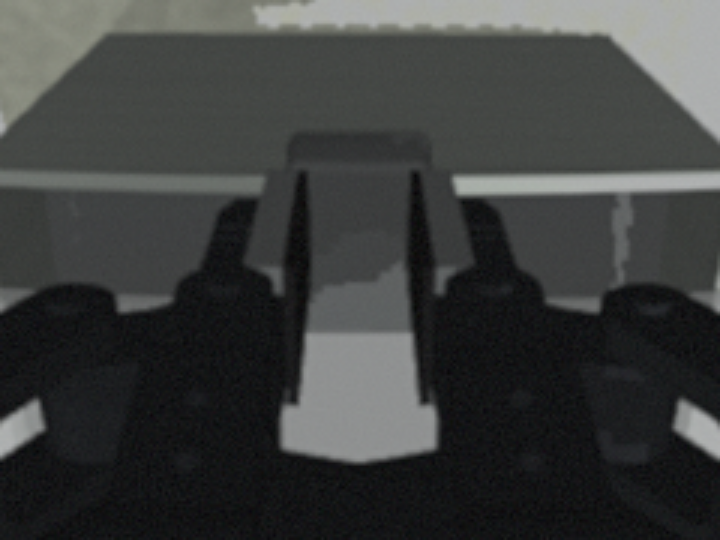

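apply_moves --moves "1 0 0.05 -0.098 0 0 0; 1 0 0.055 -0.095 0 0 0; 1 0 0.058 -0.091 0 0 0; 1 0 0.065 -0.087 0 0 0; 1 0 0.069 -0.08 0 0 0; 1 0 0.076 -0.076 0 0 0"

```text
t: 13.2
eef_pos: [0.4746, 0.2029, 0.2456]
tool_rot: [-0.0, 0.764, 0.646, -0.0]
contact_force: [0.5, 0.1, 0.5]
gripper_width: 0.0
```

Run:
```python
from h import *
o,R0,p0=state()
g=p0+R0@[0,0,-.019];Hc=np.array([.5785,.1844,.1455]);u=np.array([np.cos(-.1658),np.sin(-.1658),0])
v=g-Hc;print(v@u,v[2],np.hypot(v@u,v[2]))
p=imaging.read_camera('wrist');save(cv2.resize(p['image'][180:360,200:440],None,fx=3,fy=3),'w6.png')
```

```text
t 13.2 pos [0.4746 0.2029 0.2456] az 80.45 z [-3.e-04 -2.e-04 -1.e+00] F [0.5 0.1 0.5] w 0.0
-0.10551001809011659 0.11907892439274878 0.15909793886757526
```

View pics/w6.png

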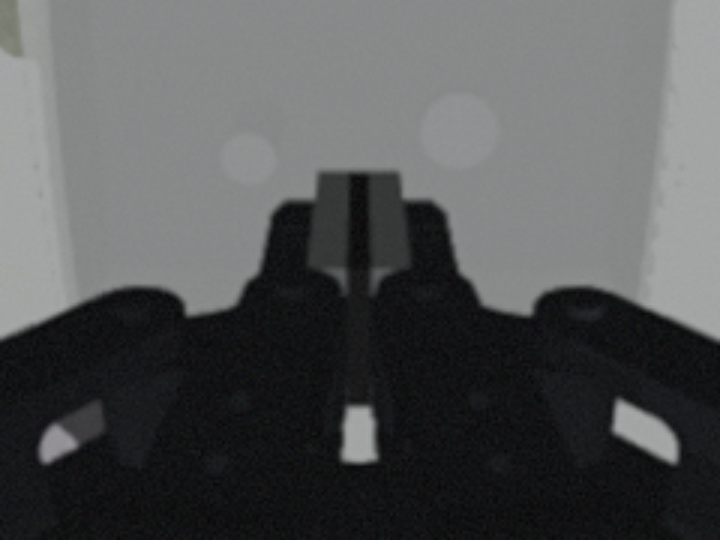

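Run:
```python
from h import *
p=imaging.read_camera('wrist')
a=np.radians(80.43);Rm=down(80.43)
q=R.from_matrix(Rm).as_quat();o={'eef_pos':[.4212,.2123,.1267],'tool_rot':[q[3],q[0],q[1],q[2]]}
C=lambda m:R.from_euler('z',-.1658).apply(m)+[.5143,.1950,0]
for n,m in dict(endtop=(-.107,0.012,.153),endbot=(-.107,0.012,.143),edge=(-.065,.012,.153)).items():
    uv=proj(p,C(m),o);print(n,uv.round(1),'crop',((uv-[200,180])*3).round())
for y in(-.011,.011):
  for z in (0,-.01,-.019,-.03,-.04):
    uv=proj(p,np.array(o['eef_pos'])+Rm@[-.012,y,z],o);print('tool',y,z,((uv-[200,180])*3).round())
state()
```

```text
endtop [340.9 229.9] crop [423. 150.]
endbot [339.6 223.1] crop [419. 129.]
edge [338.9 302.2] crop [417. 367.]
tool -0.011 0 [295. 107.]
tool -0.011 -0.01 [292. 125.]
tool -0.011 -0.019 [288. 142.]
tool -0.011 -0.03 [284. 166.]
tool -0.011 -0.04 [278. 190.]
tool 0.011 0 [298. 213.]
tool 0.011 -0.01 [295. 235.]
tool 0.011 -0.019 [292. 257.]
tool 0.011 -0.03 [288. 287.]
tool 0.011 -0.04 [283. 318.]
t 13.3 pos [0.4763 0.2031 0.2461] az 80.35 z [ 0.0023  0.0012 -1.    ] F [-0.1 -0.4 -0.2] w 0.0
```

Run:
```python
from h import *
p=imaging.read_camera('scene')
Rm=down(80.24);P=np.array([.6131,.1772,.2793])
for y in(-.011,0,.011,.024):
  for z in(0,-.032): print(y,z,((proj(p,P+Rm@[0,y,z])-[250,40])*3).round())
# now
o,Rm,P=state()
im=p['image']; uv=proj(p,P).astype(int);x0,y0=uv[0]-60,max(0,uv[1]-50)
c=cv2.resize(im[y0:y0+100,x0:x0+120],None,fx=5,fy=5,interpolation=cv2.INTER_CUBIC)
for y,col in((-.011,(255,0,0)),(0.011,(0,255,0))):
  for x in(-.008,.008):
   for z in(0,-.019,-.032): cv2.circle(c,tuple(int(v) for v in (proj(p,P+Rm@[x,y,z])-[x0,y0])*5),3,col,-1)
save(c,'s7.png')
```

```text
-0.011 0 [520. 125.]
-0.011 -0.032 [534.  80.]
0 0 [534. 136.]
0 -0.032 [548.  91.]
0.011 0 [548. 147.]
0.011 -0.032 [563. 102.]
0.024 0 [566. 161.]
0.024 -0.032 [581. 116.]
t 13.35 pos [0.475  0.2032 0.2451] az 80.39 z [ 7.e-04  6.e-04 -1.e+00] F [ 0.4 -1.3 -0.8] w 0.003
```

View pics/s7.png

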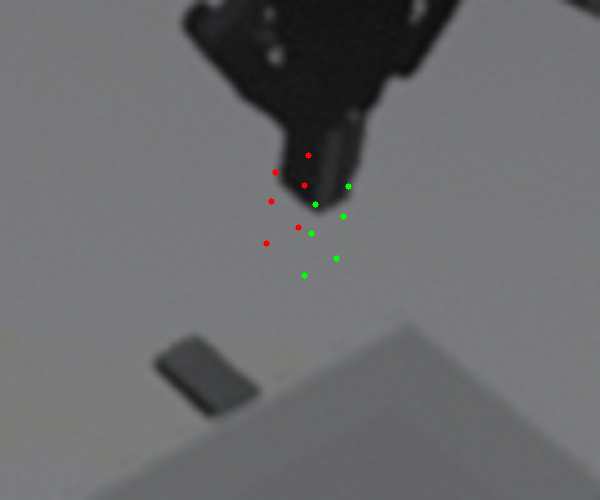

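apply_moves --moves "-1 0 -0.1 0 0 0 0; -1 0 -0.15 0 0 0 0; -1 0 -0.13 0 0 0 0; -1 0 -0.075 0 0 0 0; -1 0 0 0.1 0 0 0; -1 0 0 0.2 0 0 0; -1 0 0 0.2 0 0 0; -1 0 0 0.2 0 0 0; -1 0 0 0.2 0 0 0; -1 0 0 0.15 0 0 0; -1 0 0 0.1 0 0 0; -1 0 0 0.075 0 0 0" --force 60

```text
t: 14.35
eef_pos: [0.4201, 0.2117, 0.0954]
tool_rot: [-0.0, 0.764, 0.646, -0.001]
contact_force: [-0.1, 0.1, 0.2]
gripper_width: 0.999
```

apply_moves --moves "-1 0 0 0 0 0 0; 1 0 0 0 0 0 0; 1 0 0 0 0 0 0; 1 0 0 0 0 0 0; 1 0 0 0 0 0 0; 1 0 0 0 0 0 0; 1 0 0 0 0 0 0; 1 0 0 0 0 0 0; 1 0 0 0 0 0 0; 1 0 0 0 0 0 0; 1 0 0 0 0 0 0; 1 0 0 0 0 0 0"

```text
t: 15.35
eef_pos: [0.4214, 0.2123, 0.098]
tool_rot: [0.0, 0.764, 0.645, 0.0]
contact_force: [-1.4, -1.4, 5.9]
gripper_width: 0.27
```

Run:
```python
from h import *
o,R0,p0=state()
p=imaging.read_camera('wrist');save(cv2.resize(p['image'][180:360,200:440],None,fx=3,fy=3),'w8.png')
g=p0+R0@[0,0,-.049];print('grasp',g)
Hc=np.array([.5785,.1844,.1455]);u=np.array([np.cos(-.1658),np.sin(-.1658),0])
v=g-Hc;a=-(v@u);b=.0025;rr=.16;th0=np.arctan2(b,a);print(v@u,v[2])
P=[];N=30
for i in range(N):
    th=th0+1.83*ease(N)[i]
    P.append((p0+u*(-rr*np.cos(th)+rr*np.cos(th0))+np.array([0,0,rr*np.sin(th)-rr*np.sin(th0)]),R0))
rows(P,R0,p0,1,2)
```

```text
t 15.35 pos [0.4214 0.2123 0.098 ] az 80.41 z [ 0.001 -0.    -1.   ] F [-1.4 -1.4  5.9] w 0.27
grasp [0.42130573 0.21228499 0.1469513 ]
-0.15964079091601152 0.0014513038353321794
1 0 0 -0.01 0 0 0; 1 0 0 -0.02 0 0 0; 1 0 0 -0.03 0 0 0; 1 0 0.01 -0.05 0 0 0; 1 0 0 -0.05 0 0 0; 1 0 0.01 -0.07 0 0 0; 1 0 0.02 -0.08 0 0 0; 1 0 0.03 -0.09 0 0 0; 1 0 0.03 -0.09 0 0 0; 1 0 0.05 -0.1 0 0 0; 1 0 0.05 -0.1 0 0 0; 1 0 0.07 -0.09 0 0 0

1 0 0.08 -0.1 0 0 0; 1 0 0.09 -0.09 0 0 0; 1 0 0.1 -0.08 0 0 0; 1 0 0.1 -0.07 0 0 0; 1 0 0.11 -0.06 0 0 0; 1 0 0.12 -0.05 0 0 0; 1 0 0.11 -0.03 0 0 0; 1 0 0.11 -0.03 0 0 0; 1 0 0.11 -0.01 0 0 0; 1 0 0.1 -0.01 0 0 0; 1 0 0.09 0 0 0 0; 1 0 0.08 0.01 0 0 0

1 0 0.07 0 0 0 0; 1 0 0.05 0.01 0 0 0; 1 0 0.05 0.01 0 0 0; 1 0 0.03 0.01 0 0 0; 1 0 0.02 0.01 0 0 0; 1 0 0.01 0 0 0 0
```

View pics/w8.png

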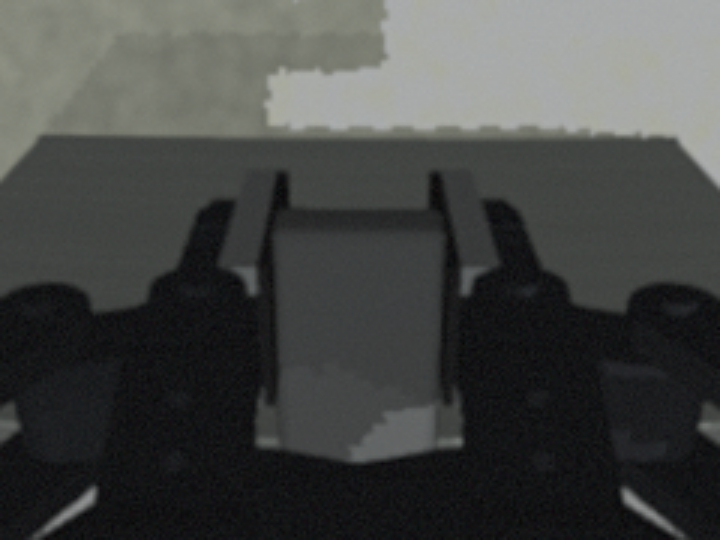

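The tab now sits in the middle of the pads, from about row 170 to 265 in the crop. The real fingertips are about 30 mm short of the reported TCP, so I'll allow for that from here on.

apply_moves --moves "1 0 0 -0.01 0 0 0; 1 0 0 -0.02 0 0 0; 1 0 0 -0.03 0 0 0; 1 0 0.01 -0.05 0 0 0; 1 0 0 -0.05 0 0 0; 1 0 0.01 -0.07 0 0 0; 1 0 0.02 -0.08 0 0 0; 1 0 0.03 -0.09 0 0 0; 1 0 0.03 -0.09 0 0 0; 1 0 0.05 -0.1 0 0 0; 1 0 0.05 -0.1 0 0 0; 1 0 0.07 -0.09 0 0 0"

```text
t: 16.4
eef_pos: [0.4514, 0.2069, 0.1921]
tool_rot: [-0.001, 0.763, 0.646, -0.001]
contact_force: [-5.9, 2.6, -1.3]
gripper_width: 0.272
```

apply_moves --moves "1 0 0.08 -0.1 0 0 0; 1 0 0.09 -0.09 0 0 0; 1 0 0.1 -0.08 0 0 0; 1 0 0.1 -0.07 0 0 0; 1 0 0.11 -0.06 0 0 0; 1 0 0.12 -0.05 0 0 0; 1 0 0.11 -0.03 0 0 0; 1 0 0.11 -0.03 0 0 0; 1 0 0.11 -0.01 0 0 0; 1 0 0.1 -0.01 0 0 0; 1 0 0.09 0 0 0 0; 1 0 0.08 0.01 0 0 0"

```text
t: 17.4
eef_pos: [0.5957, 0.182, 0.2548]
tool_rot: [0.001, 0.764, 0.645, -0.0]
contact_force: [-3.1, -3.0, 7.1]
gripper_width: 0.268
```

apply_moves --moves "1 0 0.07 0 0 0 0; 1 0 0.05 0.01 0 0 0; 1 0 0.05 0.01 0 0 0; 1 0 0.03 0.01 0 0 0; 1 0 0.02 0.01 0 0 0; 1 0 0 0 0 0 0"

```text
t: 17.9
eef_pos: [0.6223, 0.1774, 0.2492]
tool_rot: [0.001, 0.764, 0.645, 0.0]
contact_force: [-2.5, -5.2, 7.0]
gripper_width: 0.271
```

Run:
```python
from h import *
o,R0,p0=state()
p=imaging.read_camera('scene');save(cv2.resize(p['image'][40:220,250:510],None,fx=3,fy=3,interpolation=cv2.INTER_CUBIC),'s9.png')
g=p0+R0@[0,0,-.049];Hc=np.array([.5785,.1844,.1455]);u=np.array([np.cos(-.1658),np.sin(-.1658),0])
v=g-Hc;print(v@u,v[2],np.hypot(v@u,v[2]),np.pi-np.arctan2(v[2],v@u))
```

```text
t 17.9 pos [0.6223 0.1774 0.2492] az 80.35 z [ 1.8e-03 -9.0e-04 -1.0e+00] F [-2.5 -5.2  7. ] w 0.271
0.044266125680982975 0.15268975738227272 0.1589768910636445 1.8529697506044784
```

View pics/s9.png

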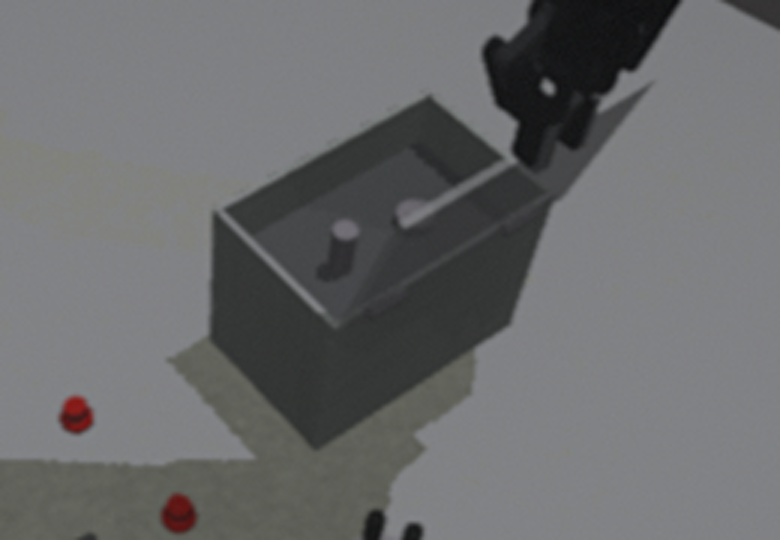

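apply_moves --moves "-1 0 0 0 0 0 0; -1 0 0 0 0 0 0; -1 0 0 0 0 0 0; -1 0 0 0 0 0 0; -1 0 0 0 0 0 0; -1 0 0 0 0 0 0; -1 0 0 0 0 0 0; -1 0 0 -0.1 0 0 0; -1 0 0 -0.15 0 0 0; -1 0 0 -0.2 0 0 0; -1 0 0 -0.2 0 0 0; -1 0 0 -0.05 0 0 0"

```text
t: 18.95
eef_pos: [0.6223, 0.1798, 0.3378]
tool_rot: [0.001, 0.764, 0.646, 0.003]
contact_force: [-0.7, 0.9, 1.1]
gripper_width: 1.0
```

apply_moves --moves "0 -0.05 -0.15 0 0 0 0; 0 -0.07 -0.22 0 0 0 0; 0 -0.08 -0.24 0 0 0 0; 0 -0.07 -0.2 0 0 0 0; 0 -0.03 -0.1 0.1 0 0 0; 0 0 0 0.2 0 0 0; 0 0 0 0.2 0 0 0; 0 0 0 0.15 0 0 0; 0 0 0 0.05 0 0 0; 0 0 0 0 0 0 0; 0 0 0 0 0 0 0"

```text
t: 19.87
eef_pos: [0.5076, 0.1615, 0.2493]
tool_rot: [0.0, 0.764, 0.646, 0.0]
contact_force: [-0.3, -0.0, 0.1]
gripper_width: 0.502
```

Run:
```python
from h import *
o,R0,p0=state()
p=imaging.read_camera('wrist');save(p['image'],'w10.png')
print('proj rod head top',proj(p,[.5085,.1605,.138],o),'base',proj(p,[.5085,.1605,.1],o),'pin',proj(p,[.5201,.2295,.11],o))
for d in nets.outline_of(p,'rod')[:2]: print(d['score'],d['rect'],np.argwhere(d['region']).mean(0))
T=imaging.read_camera('top')
for n in('rod','pin'):
  for d in nets.outline_of(T,n)[:2]: print(n,d['score'],d['rect'])
print(proj(T,[.5085,.1605,.138]))
x0,y0=150,180
save(cv2.resize(T['image'][y0:y0+110,x0:x0+140],None,fx=5,fy=5,interpolation=cv2.INTER_CUBIC),'t10.png')
```

```text
t 19.87 pos [0.5076 0.1615 0.2493] az 80.45 z [ 6.e-04  5.e-04 -1.e+00] F [-0.3 -0.   0.1] w 0.502
proj rod head top [318.46725004 190.93782827] base [318.52708242 182.49153448] pin [386.5951002  184.70398975]
0.98 [312.8, 173.8, 331.1, 199.9] [187.74201474 319.02702703]
0.29 [264.7, 256.2, 470.7, 376.7] [298.03515047 342.23100641]
[219.92286806 240.75679457]
```

View pics/w10.png

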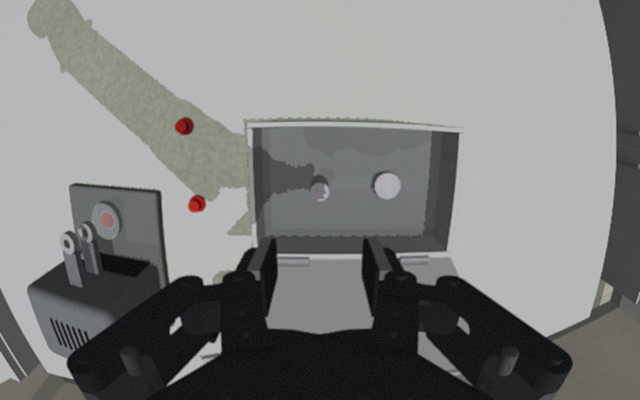

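View pics/t10.png

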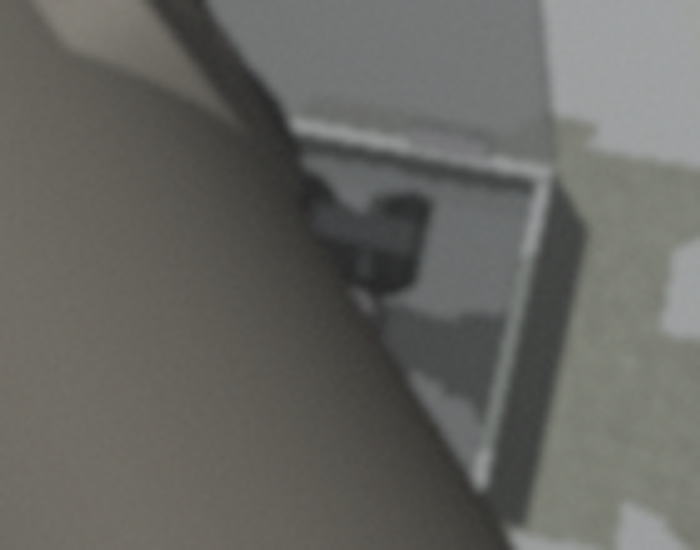

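apply_moves --moves "0 0 0.01 0.1 0 0 0; 0 0 0 0.2 0 0 0; 0 0 0 0.2 0 0 0; 0 0 0 0.2 0 0 0; 0 0 0 0.2 0 0 0; 0 0 0 0.2 0 0 0; 0 0 0 0.15 0 0 0; 0 0 0 0.1 0 0 0; 0 0 0 0.05 0 0 0; 0 0 0 0.02 0 0 0; 0 0 0 0 0 0 0; 0 0 0 0 0 0 0"

```text
t: 21.12
eef_pos: [0.5091, 0.1613, 0.079]
tool_rot: [0.0, 0.764, 0.646, 0.001]
contact_force: [0.8, 0.2, -0.4]
gripper_width: 0.504
```

Run:
```python
from h import *
o,R0,p0=state()
p=imaging.read_camera('wrist');save(cv2.resize(p['image'][130:330,180:440],None,fx=3,fy=3),'w11.png')
```

```text
t 21.12 pos [0.5091 0.1613 0.079 ] az 80.43 z [ 1.5e-03  5.0e-04 -1.0e+00] F [ 0.8  0.2 -0.4] w 0.504
```

View pics/w11.png

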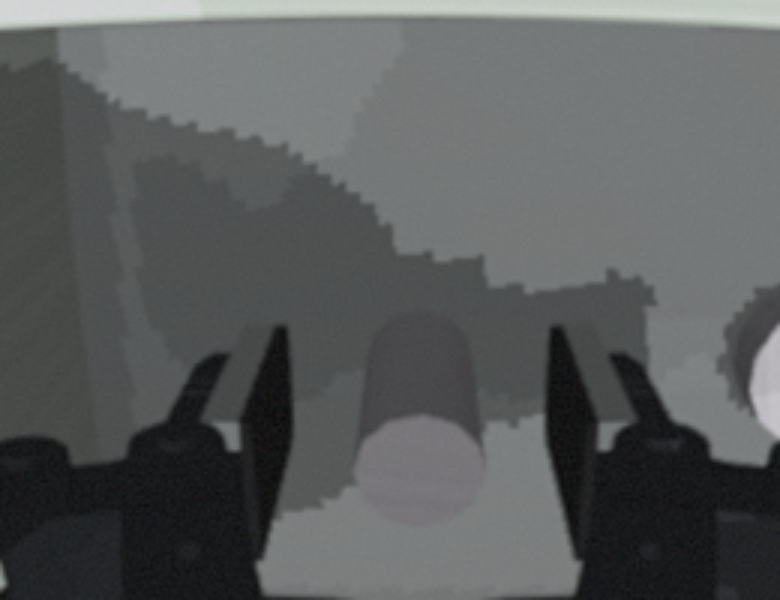

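apply_moves --moves "1 0 0 0 0 0 0; 1 0 0 0 0 0 0; 1 0 0 0 0 0 0; 1 0 0 0 0 0 0; 1 0 0 0 0 0 0; 1 0 0 0 0 0 0; 1 0 0 0 0 0 0; 1 0 0 0 0 0 0" --force 70

```text
t: 21.83
eef_pos: [0.509, 0.1611, 0.079]
tool_rot: [0.0, 0.764, 0.646, 0.001]
contact_force: [-0.8, -1.0, 6.0]
gripper_width: 0.195
```

apply_moves --moves "1 0 0 -0.03 0 0 0; 1 0 0 -0.06 0 0 0; 1 0 0 -0.1 0 0 0; 1 0 0 -0.15 0 0 0; 1 0 0 -0.2 0 0 0; 1 0 0 -0.2 0 0 0; 1 0 0 -0.2 0 0 0; 1 0 0 -0.2 0 0 0; 1 0 0 -0.15 0 0 0; 1 0 0 -0.05 0 0 0; 1 0 0 0 0 0 0"

```text
t: 22.75
eef_pos: [0.509, 0.1612, 0.2409]
tool_rot: [0.001, 0.764, 0.646, 0.001]
contact_force: [0.0, 0.1, -2.4]
gripper_width: 0.192
```

Run:
```python
from h import *
o,R0,p0=state()
p=imaging.read_camera('wrist');save(cv2.resize(p['image'][130:330,180:440],None,fx=3,fy=3),'w12.png')
p=imaging.read_camera('scene');save(cv2.resize(p['image'][40:220,250:510],None,fx=3,fy=3,interpolation=cv2.INTER_CUBIC),'s12.png')
```

```text
t 22.75 pos [0.509  0.1612 0.2409] az 80.42 z [ 3.e-03  2.e-04 -1.e+00] F [ 0.   0.1 -2.4] w 0.192
```

View pics/w12.png

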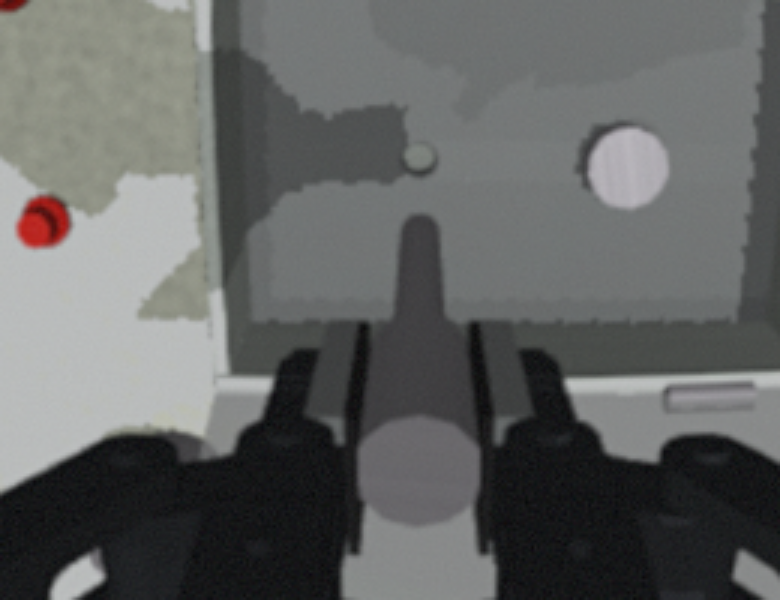

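View pics/s12.png

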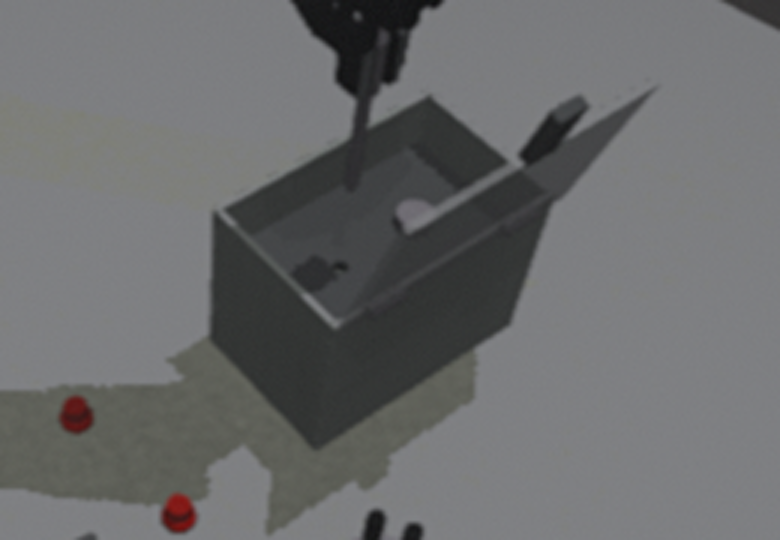

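Run:
```python
from h import *
o,R0,p0=state();print(o['q'].round(2))
N=22;e=ease(N);P=[]
t=np.array([.5217,-.1828,.254])
for i in range(N):
    p=p0+(t-p0)*e[i]; p[2]=p0[2]+(.274-p0[2])*min(1,(i+1)/6) if i<16 else .274+(.254-.274)*(i-15)/6
    P.append((p,down(80.42-35*e[i])))
rows(P,R0,p0,1,2)
```

```text
t 22.85 pos [0.5078 0.1604 0.2383] az 80.42 z [-1.e-03 -8.e-04 -1.e+00] F [ 0.5  0.1 -0.9] w 0.192
[ 0.26  0.31 -0.82  1.82  0.25  1.12  0.75]
1 -0.01 0 -0.05 -0.01 0.01 0.05; 1 -0.05 0.01 -0.05 0 0 0.13; 1 -0.07 0.02 -0.05 0 0 0.22; 1 -0.09 0.02 -0.05 0 0 0.29; 1 -0.12 0.03 -0.05 0 0 0.38; 1 -0.14 0.04 -0.05 0 0 0.44; 1 -0.15 0.05 0 0 0 0.5; 1 -0.17 0.06 0 0 0 0.55; 1 -0.18 0.08 0 0 0 0.58; 1 -0.18 0.08 0 0 0 0.61; 1 -0.18 0.09 0 0 0.01 0.63; 1 -0.18 0.1 0 0 0 0.62

1 -0.17 0.11 0 0 0 0.61; 1 -0.16 0.1 0 0 0 0.58; 1 -0.14 0.11 0 0 0 0.55; 1 -0.13 0.1 0 0 0 0.5; 1 -0.11 0.1 0.03 0 0 0.44; 1 -0.09 0.08 0.03 0 0 0.38; 1 -0.07 0.07 0.03 0 0 0.3; 1 -0.05 0.05 0.02 0 0 0.21; 1 -0.03 0.03 0.03 0 0 0.14; 1 -0.01 0.01 0.03 0 0 0.04
```

apply_moves --moves "1 -0.01 0 -0.05 0 0 0.05; 1 -0.05 0.01 -0.05 0 0 0.13; 1 -0.07 0.02 -0.05 0 0 0.22; 1 -0.09 0.02 -0.05 0 0 0.29; 1 -0.12 0.03 -0.05 0 0 0.38; 1 -0.14 0.04 -0.05 0 0 0.44; 1 -0.15 0.05 0 0 0 0.5; 1 -0.17 0.06 0 0 0 0.55; 1 -0.18 0.08 0 0 0 0.58; 1 -0.18 0.08 0 0 0 0.61; 1 -0.18 0.09 0 0 0 0.63; 1 -0.18 0.1 0 0 0 0.62"

```text
t: 23.85
eef_pos: [0.5161, -0.0374, 0.2754]
tool_rot: [0.0, 0.865, 0.501, 0.0]
contact_force: [-0.0, 0.0, -0.9]
gripper_width: 0.19
```

apply_moves --moves "1 -0.17 0.11 0 0 0 0.61; 1 -0.16 0.1 0 0 0 0.58; 1 -0.14 0.11 0 0 0 0.55; 1 -0.13 0.1 0 0 0 0.5; 1 -0.11 0.1 0.03 0 0 0.44; 1 -0.09 0.08 0.03 0 0 0.38; 1 -0.07 0.07 0.03 0 0 0.3; 1 -0.05 0.05 0.02 0 0 0.21; 1 -0.03 0.03 0.03 0 0 0.14; 1 -0.01 0.01 0.03 0 0 0.04; 1 0 0 0 0 0 0; 1 0 0 0 0 0 0"

```text
t: 24.85
eef_pos: [0.5222, -0.1812, 0.2543]
tool_rot: [-0.0, 0.922, 0.387, -0.0]
contact_force: [0.7, -0.0, -1.0]
gripper_width: 0.189
```

```bash
cat > look.py <<'E'
from h import *
import sys
k=sys.argv[1]
o,R0,p0=state()
W=imaging.read_camera('wrist')
for n in('rod','upper_bushing','lower_bushing'):
    for d in nets.spot_point(W,n)[:2]: print('W',n,round(d['score'],2),np.round(d['location'],1))
print('W proj: tip',proj(W,p0+R0@[0,0,.064],o).round(1),'up',proj(W,[.5217,-.1828,.129],o).round(1))
S=imaging.read_camera('scene')
for n in('rod','upper_bushing'):
    for d in nets.spot_point(S,n)[:2]: print('S',n,round(d['score'],2),np.round(d['location'],1))
print('S proj: tip',proj(S,p0+R0@[0,0,.064]).round(1),'up',proj(S,[.5217,-.1828,.129]).round(1))
T=imaging.read_camera('top')
save(cv2.resize(W['image'][130:330,180:440],None,fx=3,fy=3,interpolation=cv2.INTER_CUBIC),'w%s.png'%k)
save(cv2.resize(S['image'][170:290,180:310],None,fx=5,fy=5,interpolation=cv2.INTER_CUBIC),'s%s.png'%k)
save(cv2.resize(T['image'][190:310,330:460],None,fx=5,fy=5,interpolation=cv2.INTER_CUBIC),'t%s.png'%k)
E
python3 look.py 13
```

```text
t 24.85 pos [ 0.5222 -0.1812  0.2543] az 45.53 z [-4.e-04  6.e-04 -1.e+00] F [ 0.7 -0.  -1. ] w 0.189
W rod 0.82 [323.  203.2]
W upper_bushing 0.57 [316.5 189.4]
W lower_bushing 0.8 [317.8 178.4]
W proj: tip [318.6 203.9] up [317.2 187.5]
S rod 0.58 [239.  213.9]
S upper_bushing 0.82 [241.8 234. ]
S proj: tip [237.3 214.7] up [241.9 232.6]
```

View pics/w13.png

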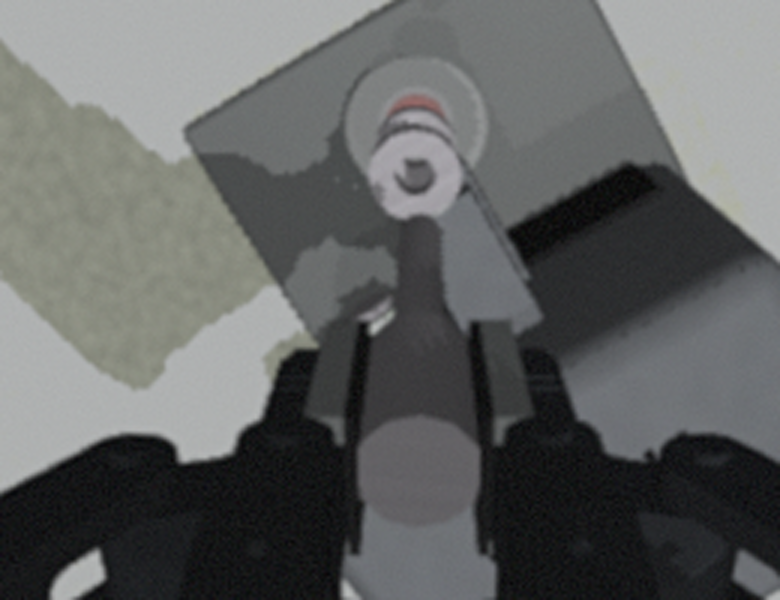

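View pics/s13.png

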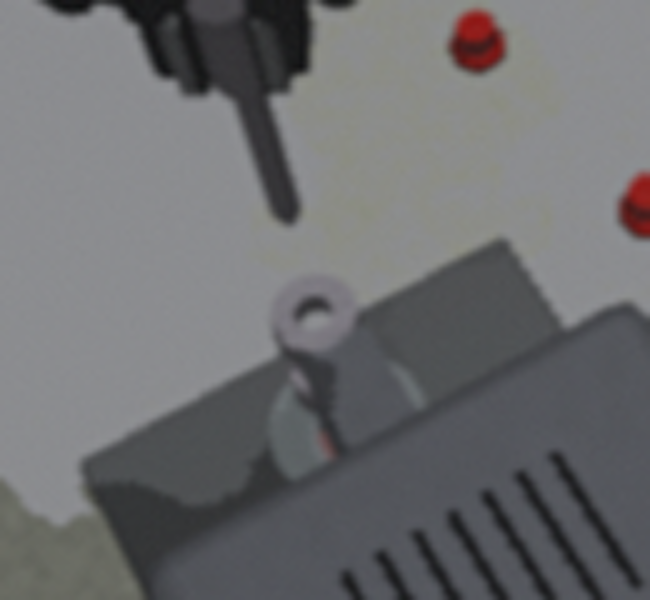

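View pics/t13.png

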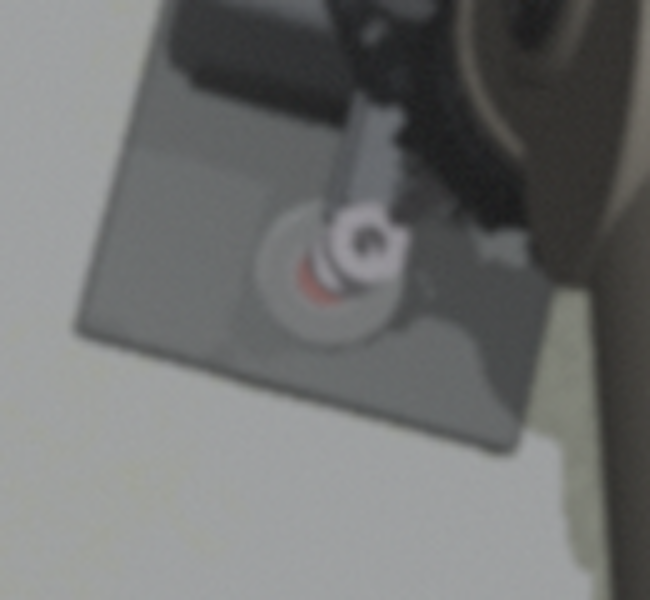

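apply_moves --moves "1 -0.012 0.022 0.03 0 0 0; 1 0 0 0.08 0 0 0; 1 0 0 0.12 0 0 0; 1 0 0 0.1 0 0 0; 1 0 0 0.05 0 0 0; 1 0 0 0.01 0 0 0; 1 0 0 0 0 0 0; 1 0 0 0 0 0 0"

```text
t: 25.92
eef_pos: [0.5234, -0.1852, 0.208]
tool_rot: [0.0, 0.922, 0.386, 0.0]
contact_force: [-0.5, 0.6, -0.4]
gripper_width: 0.19
```

```bash
sed -i 's/130:330,180:440\],None,fx=3,fy=3/160:280,250:390],None,fx=5,fy=5/' look.py; python3 look.py 14
```

```text
t 25.92 pos [ 0.5234 -0.1852  0.208 ] az 45.44 z [ 6.e-04 -1.e-04 -1.e+00] F [-0.5  0.6 -0.4] w 0.19
W rod 0.68 [320.9 201.8]
W rod 0.54 [415.7  86.5]
W upper_bushing 0.6 [318.3 196. ]
W lower_bushing 0.77 [321.5 183.5]
W proj: tip [318.6 203.9] up [319.2 195.5]
S rod 0.74 [242.4 230. ]
S upper_bushing 0.75 [242.  230.3]
S upper_bushing 0.63 [437.7  79.2]
S proj: tip [240.2 230.1] up [241.9 232.6]
```

View pics/w14.png

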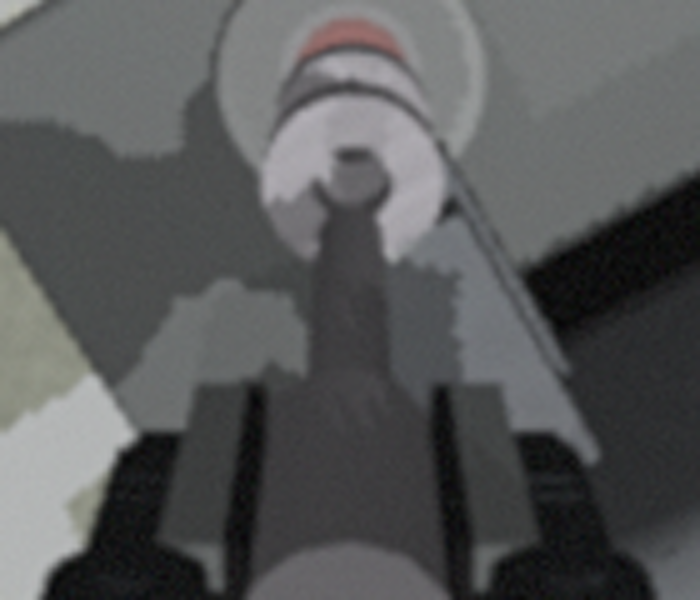

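View pics/s14.png

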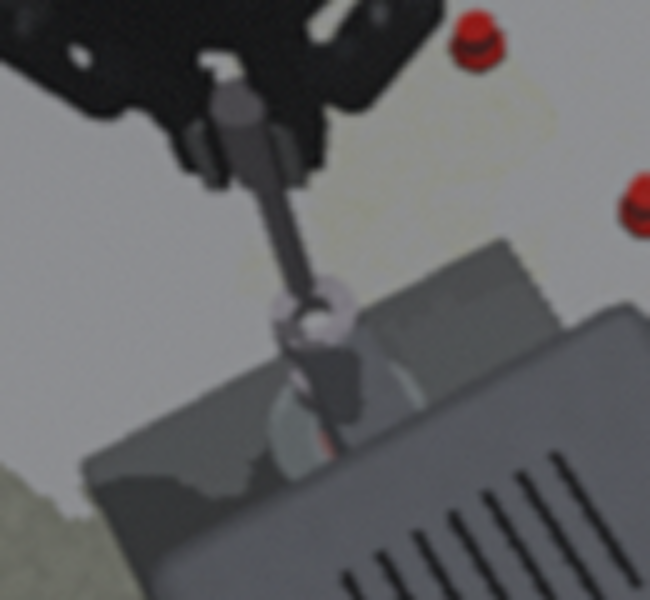

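View pics/t14.png

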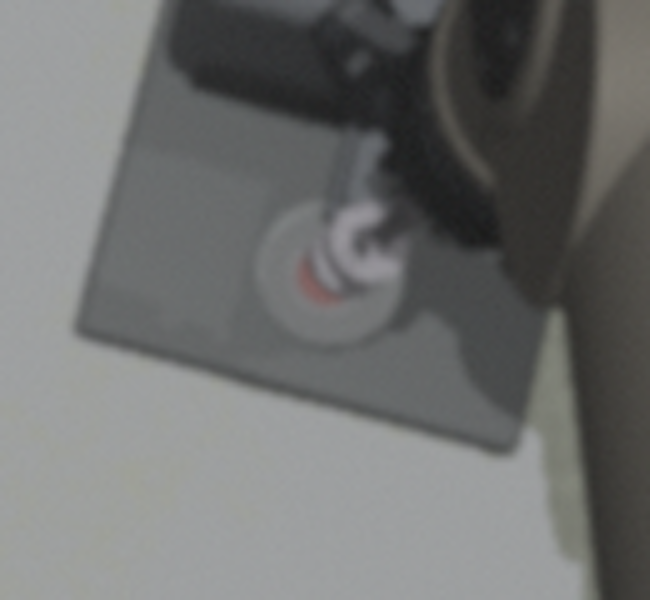

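apply_moves --moves "1 -0.002 -0.014 0.02 0 0 0; 1 0 0 0.04 0 0 0; 1 0 0 0.04 0 0 0; 1 0 0 0.04 0 0 0; 1 0 0 0.03 0 0 0; 1 0 0 0.02 0 0 0; 1 0 0 0 0 0 0"

```text
t: 26.9
eef_pos: [0.5212, -0.1841, 0.1841]
tool_rot: [-0.0, 0.922, 0.386, -0.0]
contact_force: [-0.4, -0.2, -0.5]
gripper_width: 0.19
```

```bash
python3 look.py 15
```

```text
t 26.9 pos [ 0.5212 -0.1841  0.1841] az 45.43 z [-1.2e-03  5.0e-04 -1.0e+00] F [-0.4 -0.2 -0.5] w 0.19
W rod 0.61 [319.9 201.7]
W rod 0.44 [318.7 174. ]
W upper_bushing 0.89 [318.9 206.5]
W lower_bushing 0.7 [321.6 190. ]
W proj: tip [318.6 203.9] up [320.3 206.5]
S rod 0.89 [246.1 234.4]
S upper_bushing 0.69 [241.6 231.7]
S upper_bushing 0.25 [371.7 245.6]
S proj: tip [241.9 235.2] up [241.9 232.6]
```

View pics/w15.png

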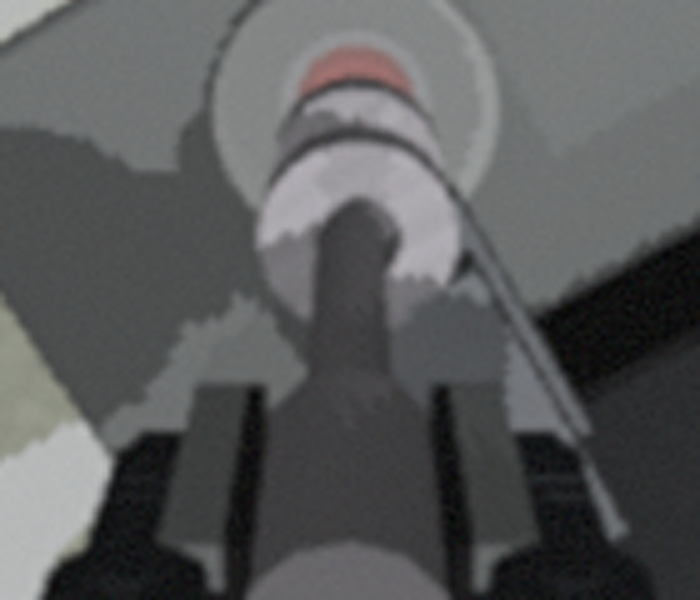

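View pics/s15.png

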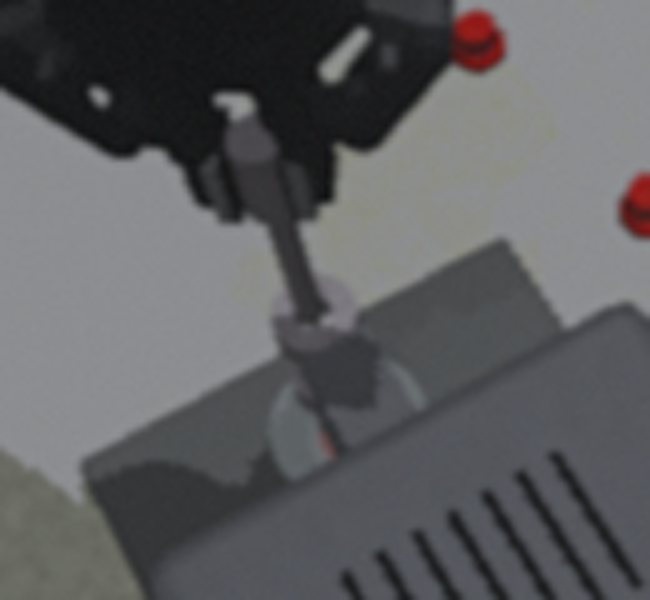

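apply_moves --moves "1 0.006 0.004 0 0 0 0; 1 0 0 0.02 0 0 0; 1 0 0 0.03 0 0 0; 1 0 0 0.04 0 0 0; 1 0 0 0.04 0 0 0; 1 0 0 0.03 0 0 0; 1 0 0 0.01 0 0 0; 1 0 0 0 0 0 0; 1 0 0 0 0 0 0"

```text
t: 28.05
eef_pos: [0.5225, -0.184, 0.1644]
tool_rot: [-0.0, 0.922, 0.386, -0.0]
contact_force: [-0.5, 0.4, -0.9]
gripper_width: 0.191
```

```bash
python3 look.py 16
```

```text
t 28.05 pos [ 0.5225 -0.184   0.1644] az 45.44 z [-1.e-04  1.e-04 -1.e+00] F [-0.5  0.4 -0.9] w 0.191
W rod 0.62 [318.  203.7]
W upper_bushing 0.75 [319.1 214.9]
W upper_bushing 0.74 [516.5 164.7]
W lower_bushing 0.32 [516.1 162.6]
W proj: tip [318.6 203.9] up [318.9 213.3]
S rod 0.58 [246.4 240.2]
S upper_bushing 0.9 [240.6 232.1]
S proj: tip [244.  240.7] up [241.9 232.6]
```

View pics/w16.png

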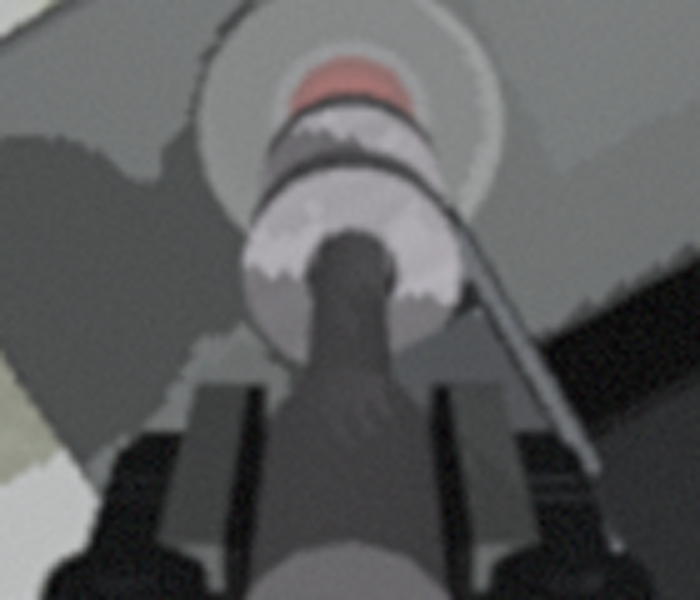

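View pics/s16.png

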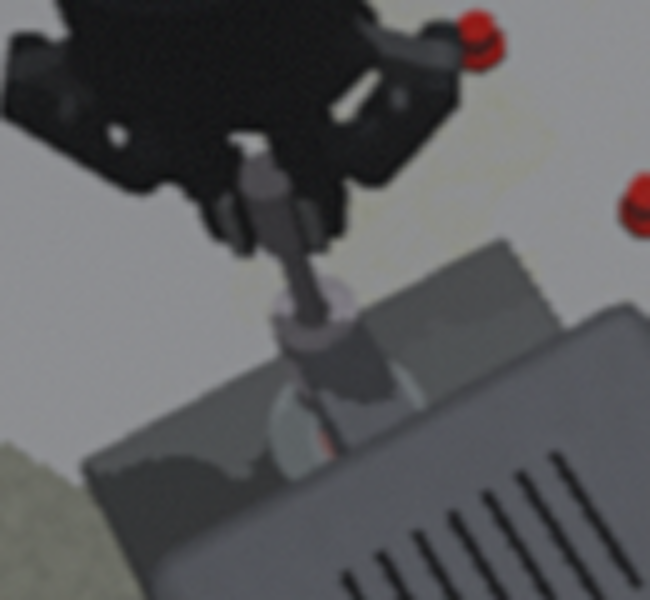

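apply_moves --moves "1 0.002 0 0.02 0 0 0; 1 0 0 0.03 0 0 0; 1 0 0 0.03 0 0 0; 1 0 0 0.03 0 0 0; 1 0 0 0.03 0 0 0; 1 0 0 0.03 0 0 0; 1 0 0 0.02 0 0 0; 1 0 0 0 0 0 0; 1 0 0 0 0 0 0"

```text
t: 29.2
eef_pos: [0.5226, -0.1838, 0.1415]
tool_rot: [-0.0, 0.922, 0.386, -0.0]
contact_force: [0.0, 1.0, -1.7]
gripper_width: 0.188
```

```bash
python3 look.py 17
```

```text
t 29.2 pos [ 0.5226 -0.1838  0.1415] az 45.43 z [-2.e-04  1.e-04 -1.e+00] F [ 0.   1.  -1.7] w 0.188
W upper_bushing 0.91 [321.7 225.9]
W lower_bushing 0.75 [316.9 199.8]
W proj: tip [318.6 203.9] up [318.5 224.6]
S rod 0.53 [249.1 245.9]
S upper_bushing 0.68 [238.3 233.2]
S upper_bushing 0.24 [276. 183.]
S proj: tip [245.9 246.1] up [241.9 232.6]
```

View pics/w17.png

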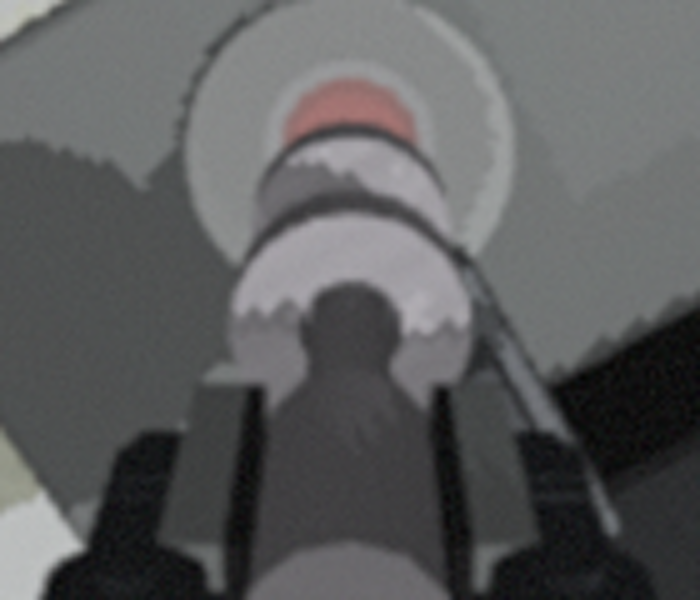

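View pics/t17.png

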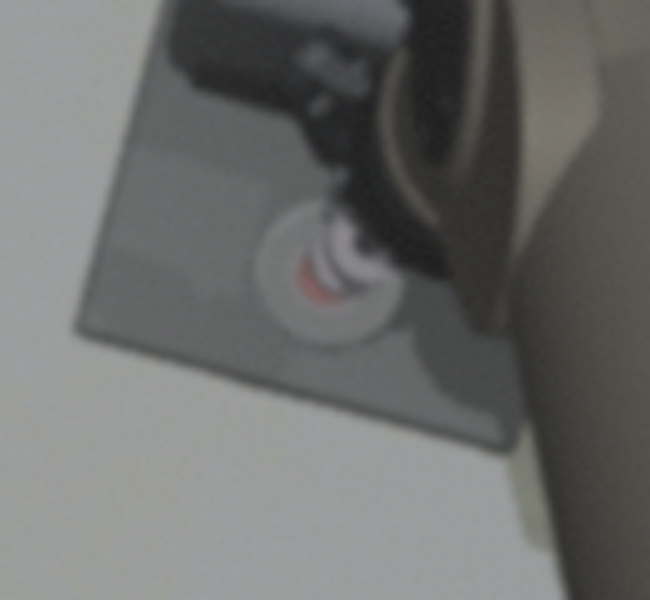

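apply_moves --moves "1 0 0 0.02 0 0 0; 1 0 0 0.025 0 0 0; 1 0 0 0.025 0 0 0; 1 0 0 0.025 0 0 0; 1 0 0 0.025 0 0 0; 1 0 0 0.015 0 0 0; 1 0 0 0 0 0 0; 1 0 0 0 0 0 0; 1 0 0 0 0 0 0"

```text
t: 30.35
eef_pos: [0.5228, -0.1838, 0.1256]
tool_rot: [0.0, 0.922, 0.386, 0.0]
contact_force: [-0.3, -0.4, -1.9]
gripper_width: 0.194
```

```bash
sed -i 's/170:290,180:310/190:290,190:300/' look.py; python3 look.py 18
python3 - <<'E'
from h import *
o,R0,p0=state()
W=imaging.read_camera('wrist');save(W['image'],'wf18.png')
for z in (.137,.145,.150): print(z,proj(W,[p0[0],p0[1],z],o).round(1))
S=imaging.read_camera('scene');save(cv2.resize(S['image'][150:330,170:410],None,fx=3,fy=3,interpolation=cv2.INTER_CUBIC),'sf18.png')
E
```

```text
t 30.35 pos [ 0.5228 -0.1838  0.1256] az 45.44 z [ 2.e-04 -0.e+00 -1.e+00] F [-0.3 -0.4 -1.9] w 0.194
W upper_bushing 0.85 [321. 234.]
W upper_bushing 0.49 [634.1   4.3]
W lower_bushing 0.6 [317.5 207.6]
W proj: tip [318.6 203.9] up [318.2 233.8]
S rod 0.46 [434.8  81.3]
S upper_bushing 0.77 [238.8 233.9]
S proj: tip [247.1 249.8] up [241.9 232.6]
t 30.75 pos [ 0.5227 -0.1839  0.1256] az 45.43 z [ 1.e-04 -1.e-04 -1.e+00] F [-0.9 -0.4 -2.4] w 0.19
0.137 [318.3 241.7]
0.145 [318.2 247.6]
0.15 [318.2 251.6]
```

View pics/w18.png

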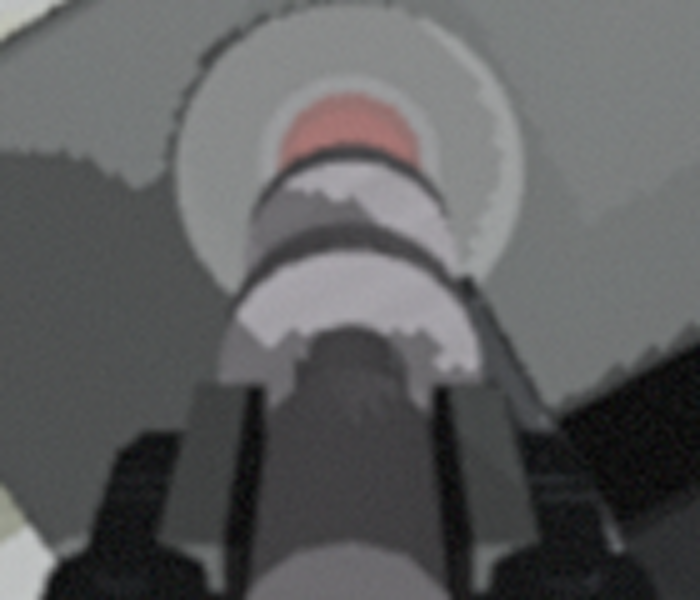

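View pics/s18.png

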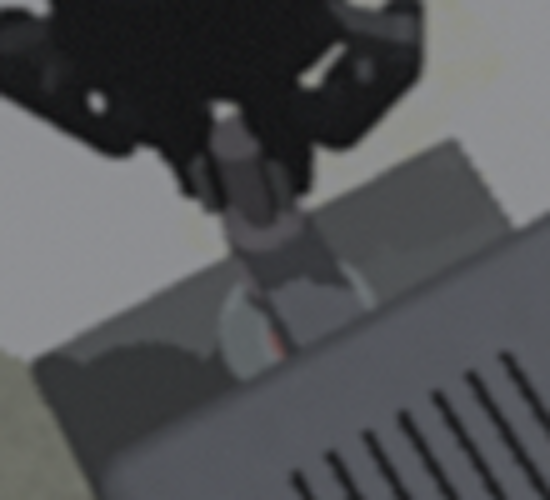

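View pics/t18.png

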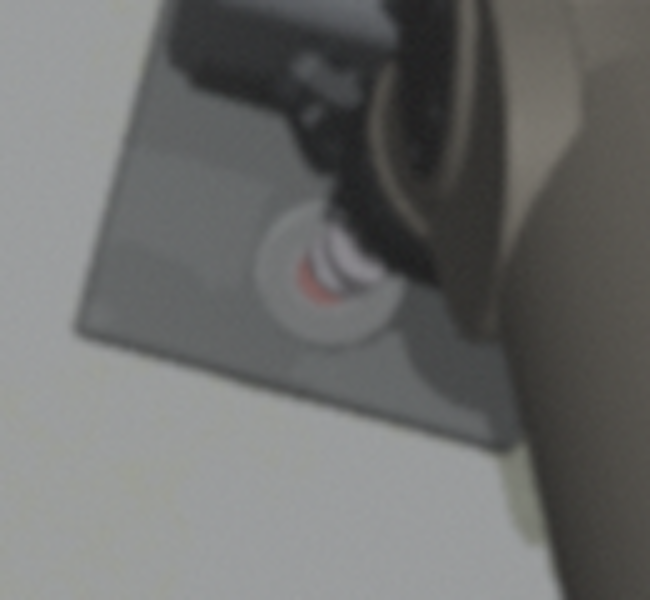

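Run:
```python
from h import *
o,R0,p0=state()
W=imaging.read_camera('wrist')
for dz in(-.004,-.002,0,.002,.004):
  f=lambda v:((proj(W,p0+R0@np.array(v),o)-[250,160])*5).round()
  print(dz,'headtop near/far',f([0,-.009,-.059+dz]),f([0,.009,-.059+dz]),'L/R',f([-.009,0,-.059+dz])[0],f([.009,0,-.059+dz])[0],'headbot near',f([0,-.009,-.021+dz]), 'sides',f([-.009,0,-.021+dz]))
print('tip',f([0,0,.064]),'bushing gap: top plane',((proj(W,[.5217,-.1828,.129],o)-[250,160])*5).round())
```

```text
t 30.85 pos [ 0.5227 -0.1838  0.1255] az 45.43 z [ 0.e+00 -1.e-04 -1.e+00] F [ 0.6  0.4 -0.5] w 0.186
-0.004 headtop near/far [339. 562.] [339. 754.] L/R 224.0 454.0 headbot near [341. 378.] sides [251. 460.]
-0.002 headtop near/far [339. 549.] [340. 740.] L/R 226.0 453.0 headbot near [341. 370.] sides [253. 452.]
0 headtop near/far [339. 537.] [340. 726.] L/R 228.0 451.0 headbot near [341. 363.] sides [254. 444.]
0.002 headtop near/far [339. 526.] [340. 713.] L/R 229.0 450.0 headbot near [341. 356.] sides [255. 436.]
0.004 headtop near/far [339. 514.] [340. 700.] L/R 231.0 448.0 headbot near [341. 349.] sides [256. 429.]
tip [343. 220.] bushing gap: top plane [342. 370.]
```

View pics/wf18.png

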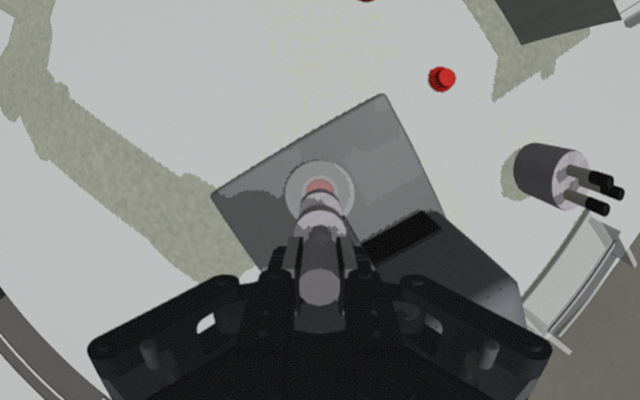

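View pics/sf18.png

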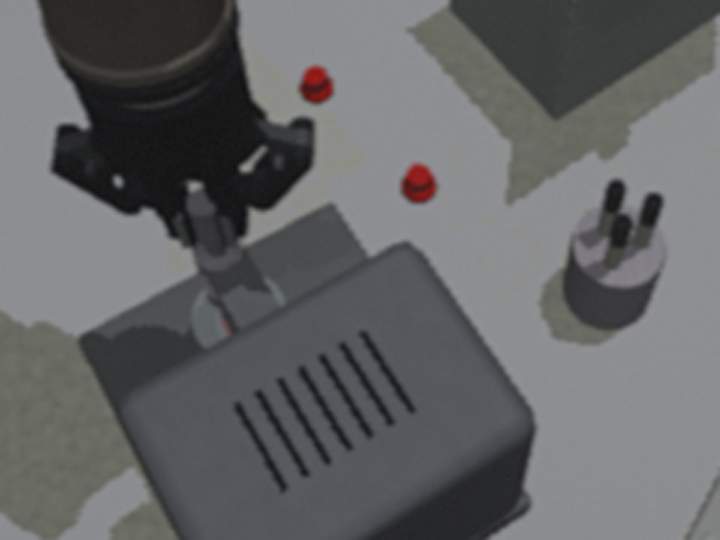

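apply_moves --moves "1 0 0 0.012 0 0 0; 1 0 0 0 0 0 0; 1 0 0 0 0 0 0; 1 0 0 0 0 0 0"

```text
t: 31.23
eef_pos: [0.5226, -0.1838, 0.124]
tool_rot: [-0.0, 0.922, 0.386, -0.0]
contact_force: [0.3, 0.4, -0.9]
gripper_width: 0.184
```

Run:
```python
from h import *
o,R0,p0=state()
S=imaging.read_camera('scene');save(S['image'],'sf19.png')
W=imaging.read_camera('wrist');save(cv2.resize(W['image'][160:320,250:390],None,fx=3,fy=3,interpolation=cv2.INTER_CUBIC),'w19.png')
state()
```

```text
t 31.23 pos [ 0.5226 -0.1838  0.124 ] az 45.43 z [-1.e-04  0.e+00 -1.e+00] F [ 0.3  0.4 -0.9] w 0.184
t 31.33 pos [ 0.5227 -0.1838  0.1241] az 45.43 z [-0. -0. -1.] F [ 0.4  0.2 -1.5] w 0.196
```

View pics/sf19.png

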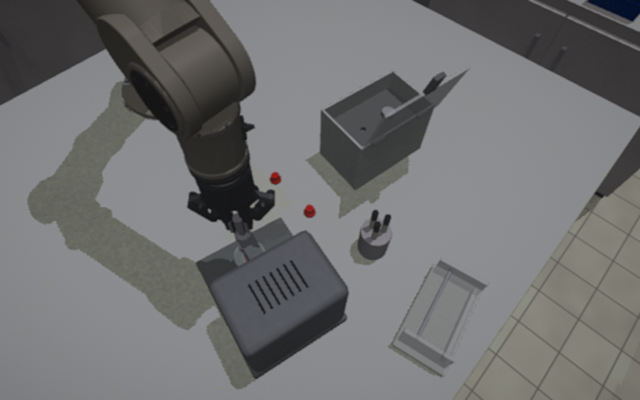

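View pics/w19.png

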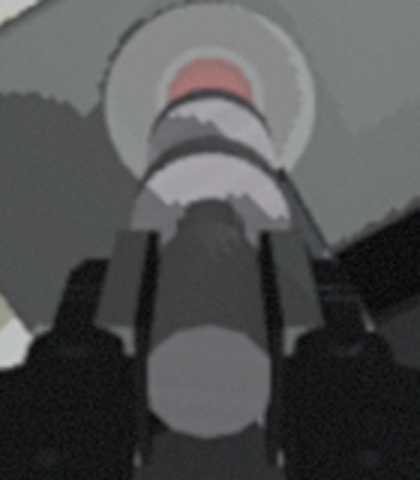

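```bash
python3 -c "
from station import bot
print(bot.hand_in())"
```

```text
the job is handed in; nothing more can be done
None
```

I handed the job in at about 31 s. The lid is open on its stop and the gripper is still holding the guide rod, which is passed down through both bushings.

**What went wrong on the way:** the first two tries at the lid lost the tab, and the lid fell shut both times. The scene camera showed that the real fingertips sit about 30 mm behind the reported TCP. Once I allowed for that, the tab gripped properly and the lid went back to about 1.85 rad.

**Last checks:**
- **Lid and surroundings:** the last scene picture shows the lid open, the pin in its hole, and both red blocks and the marker holder where they started.
- **Grip:** the rod did not slip in the pads. The top of its head stayed at the same place in the wrist view all the way down.
- **Contact:** the force reading stayed around 1–2 N, about the rod's own weight, so nothing was touching or jammed.
- **Tip depth:** I work it out at about 15 mm below the lower bushing, give or take 3 mm. That puts the tip about 25 mm above the lens and the head about 16 mm clear of the upper bushing.

**Less certain:** no camera could see the tip below the lower bushing, so its depth comes from the arm position when I gripped the rod on the deck. While lining the rod up over the upper bushing, the scene and wrist cameras disagreed by up to 2 mm sideways. I followed the wrist camera, and the rod went in freely.

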